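# Prop up the painting board and lay the leaf plaque on it

### The job

Set up the small tilting painting board for lacquering the copper leaf plaque. Take the steel prop by its black grip and swing it up and away from you, past the point where the board stands highest, until the prop rests against its stop and holds the tilted board up alone, and let go of it. Then pick up the plaque and lay it, without dropping it, copper side up on the tilted board with its hanging ring uphill and its lower edge resting squarely on the ledge, and leave the paint jar and the hinged tin where they are.

Things in the scene. Friction and masses are not known exactly. Their poses are not given: they have to be found in the camera images.
- easel: Base of the painting board: plywood, 224 x 156 x 16 mm, fixed to the worktop; origin at the middle of its underside, x to the side away from the robot, y to the left, z up. It carries a white board (200 x 120 mm, about 0.6 kg) hinged along its near edge, and at each side a flat steel prop bar pivoted near the base's far end; pins at the bars' free ends run in slots along the board's sides.
- prop (a joint): Swing of the prop (both bars move as one), rad. 0: folded, bars flat and pointing to the robot, board flat. Growing: free end rises and swings away from the robot, lifting the board. 1.17: dead centre, board highest. Beyond it the board's weight drives the prop on to its stop at 1.46, where it holds. Let go below 1.17 it falls back. Needs up to about 10 N at the grip; slight friction.
- board (a joint): Tilt of the white board, rad: 0 flat, 0.40 at its highest, 0.38 with the prop on its stop.
- prop_grip (a point): Middle of the black grip at the free end of the right-hand bar: a level round rod, 14 mm thick, 58 mm long, along the base's y, free to turn on its spindle like a crank handle. 37 mm clear of the base's side; axis 36 mm above the worktop when folded. Moves on an upright circle of radius 62 mm about prop_pivot, in the base's x-z plane.
- prop_pivot (a point): Fixed point on the axis of the prop's pivot, sideways in line with prop_grip, 36 mm above the worktop. Axes as the base's: x away from the robot, y to the left along the hinge, z up.
- board_seat (a point): Point on the board's white face, midway across, 45 mm up from the ledge; the middle of the plaque's underside belongs here. Moves with the board: x along the board away from the ledge (uphill), y along the hinge to the left, z out of the white face. The ledge is a wooden strip along the hinged lower edge, 120 mm long, 14 mm above the white face.
- plaque_center (a point): Middle of the leaf plaque, 6 mm above its underside: a dark wooden plate 90 x 60 mm (x by y), 12 mm thick, with a copper sheet with a leaf on top (14 mm in all), 0.10 to 0.21 kg. Starts flat on the worktop, copper side up. x points to the short edge with the brass hanging ring, z out of the copper face.
- plaque_ring (a point): Middle of the thin brass hanging ring (17 mm wide), 51 mm from the plaque's middle, beyond the middle of a short (60 mm) edge.
- rectifier: Grey power supply box, 301 mm deep (x), 408 mm wide (y), 163 mm tall, fixed on the worktop behind the plaque and to the left of the painting board; keep clear of it. Origin at the middle of its underside.
- tin: Hinged tin with teal lid, 66 x 96 x 23 mm, loose; leave it. Origin at the middle of its underside.
- jar: Paint jar with black lid, 48 mm in diameter, 66 mm tall, loose; leave it. Origin at the middle of its underside.

How it is judged:
By the outcome, as a careful person would: the job done as asked, in the order asked, and still so for the second after the job is handed in, with the robot touching nothing.
It also fails if it takes over 51 s, if anything falls off the work surface, if the arm or the gripper's body presses on something with over 40 N, if the wrist force passes 120 N, or if a joint passes its speed limit or range.

### The arm

A 6-joint arm with a two-finger parallel gripper is mounted at the origin on a cart in front of the work surface, level with it; the furniture and walls round the work are solid. World frame = base frame: x ahead of the robot, y to its left, z up, the work surface at z = 0. Lengths are in m, angles in degrees, forces in N, time in s.
With the tool pointing down it reaches from about 0.4 to 0.925 m from the base axis. Payload 3.4 kg.
Tool frame: the origin (TCP) lies at the very end of the fingers, on their centre line; the grasp point (between the pads) lies 19 mm behind it (manip.grasp_offset is the z of the grasp point in the tool frame, in m); z points along the fingers, y is the direction in which the jaws open and shut (so a half turn about z gives the same grasp; the last joint's range is limited). The gripper opens to 85 mm and grips with 20 to 120 N. Pads are 22 mm wide; open, the fingers measure 114 mm over their backs; the gripper's body (76 mm by 85 mm) begins 54 mm behind the grasp point. The pads swing forward as they close: fully open they stand 13 mm farther back than shut.
Start: joints at [71.075, 17.578, 86.31, -0, 76.112, -4.211], TCP at [0.146, 0.556, 0.231] pointing down, gripper open.
Joint ranges: [-179.03, 179.03], [-60, 130.46], [8.19, 133.38], [-81.62, 261.62], [5.75, 156.47], [-153.77, 153.77]. Speed limits (degrees/s): [147.25, 147.25, 180, 180, 180, 180].

### API

Orientations are given as a 3x3 rotation matrix whose columns are the frame's x, y, z axes.
In Python, from plant import sensors, get_image, manip gives the robot as it stands.
- The arm moves only by the tool apply_moves, never from a script. Its argument "increments" is a list of rows, each a list of 5 numbers: the opening, from -1 (shut) to 1 (fully open), so that 0 is half open, then the shift along the tool's x, y, z each as a share of 0.1 m, from -1 to 1, then the turn about the tool's z as a share of 45 degrees, from -1 to 1. A call has exactly 8 rows; each row is the pose to reach, as a shift and turn from the pose commanded when the call began, along the tool's axes at that moment; what a row does not reach only later rows make up. A row lasts 1/10 s, in which the tool goes at most 50 mm and 8.59 degrees, less where a joint would pass 70% of its speed; a pose out of reach is approached as far as the arm can. A call with a number of a shift or a turn outside -1 to 1 is refused whole. A call with a gripper value outside its range is refused whole. The fingers move at their own pace and stop on an object; the grip force is fixed at half the most. Time passes only in rows, so rows that repeat a pose let the fingers close, or fill a call up. It gives the time, the measured TCP pose, the force and the opening at its end, in the units of the state.
- sensors.state(): the state, without advancing time (a new reading comes with each control period).
- get_image(name): name is "scene" or "top"; returns a dict with "color" (400x640x3 uint8, red, green, blue), "fx", "fy", "cx", "cy" (pixels), "dist_coeffs" ([k1, k2, p1, p2, k3] as OpenCV has them; the pictures are not rectified), "world_from_camera" (4x4, takes a point from camera to world coordinates). Camera axes: x right, y down, z forward; pixel columns grow to the right and rows downward; lengths in m; the calibration is good to about 2 mm. A picture is of the moment at which its call begins. There is no depth.
- manip.finish_job(): hands the job in, once; it reports no verdict.
The state is a dict: "t": time; "q": joint angles; "dq": joint speeds; "joint_torque": joint torques, N m; "tool_pos": TCP position; "tool_rot": TCP orientation; "wrist_force": force on the tool from outside, world axes, zero at the start; "wrist_torque": the same for the moment, N m; "width": opening from 0.0 (shut) to 1.0 (fully open).
Only numpy, scipy, OpenCV 4.12 (cv2) and the standard library are available. Lean on these libraries where they do the work, as an engineer would, in place of code of your own. Each camera call takes 0.05 s, during which the arm holds its last target.

## Working session

There is one attempt and no reset: what is moved stays moved. The work goes in short steps, Python scripts to look and compute and a tool call to move; the robot and the scene stay as the last step left them, time stands still between calls to the robot, and variables do not carry over. Pictures are saved under pics/ and viewed, and the job is handed in when it is done.

Besides the shell and the picture viewer there is one more tool, called after ">>>" as name(argument=value, ...) on one line, values as JSON. apply_moves: Moves the arm, as the interface text tells. Shift numbers are shares of 0.1 m and turn numbers shares of 45 degrees, none past 1 either way. Its arguments: {"type":"object","properties":{"increments":{"type":"array"}},"required":["increments"]}

```bash
ls; mkdir -p pics; python3 - <<'E'
from plant import sensors,get_image,manip
import cv2
s=sensors.state()
for k in s: print(k,s[k])
print(manip.grasp_offset)
for n in("scene","top"):
    g=get_image(n); cv2.imwrite(f"pics/{n}0.png",g["color"][:,:,::-1])
    print(n,g["fx"],g["fy"],g["cx"],g["cy"],g["dist_coeffs"],g["world_from_camera"])
E
```

```text
pics
t 0.0
q [ 7.10768947e+01  1.76228817e+01  8.63828000e+01 -1.21964568e-03
  7.61109954e+01 -4.21209535e+00]
dq [ 0.04599659  0.11579226 -0.04311967 -0.02254261  0.07115351  0.08352943]
joint_torque [-3.68963056e-04 -4.57536578e+01 -2.51918650e+01 -1.92572547e-04
  1.34681346e-02  7.51281789e-06]
tool_pos [0.14583313 0.5554871  0.230382  ]
tool_rot [[-9.67220235e-01  2.53938196e-01 -6.40854052e-04]
 [ 2.53938972e-01  9.67218311e-01 -1.93304174e-03]
 [ 1.28972642e-04 -2.03241491e-03 -9.99997926e-01]]
wrist_force [-0.4458408   0.37500818 -0.14970891]
wrist_torque [ 0.0103506  -0.00660949 -0.01276593]
width 0.9997700522707805
-0.0187
scene 509.622979849997 509.622979849997 308.73005976265426 201.18442139501877 [-0.11922374  0.          0.          0.          0.        ] [[ 0.43376077 -0.50566516  0.74575756 -0.57340779]
 [-0.90088314 -0.22854647  0.36902043 -0.56637514]
 [-0.01616051 -0.831907   -0.55467971  0.908468  ]
 [ 0.          0.          0.          1.        ]]
top 423.3873236971655 423.3873236971655 318.0379899218401 196.43237176871463 [-0.11453752  0.          0.          0.          0.        ] [[-2.79736056e-02 -9.90827613e-01  1.32204837e-01  3.95134760e-01]
 [-9.99604491e-01  2.81098248e-02 -8.36211628e-04  8.24936533e-03]
 [-2.88771324e-03 -1.32175941e-01 -9.91222065e-01  1.32175170e+00]
 [ 0.00000000e+00  0.00000000e+00  0.00000000e+00  1.00000000e+00]]
```

View pics/scene0.png

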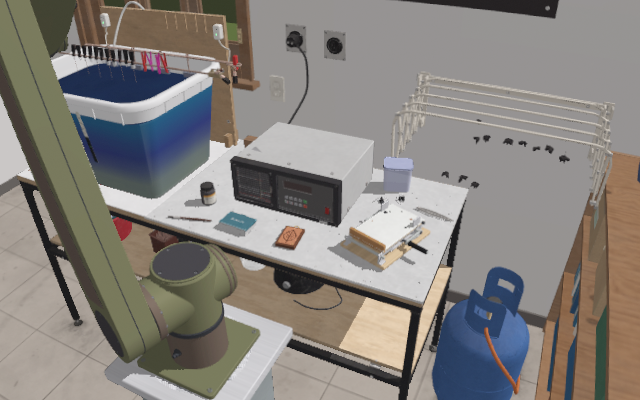

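View pics/top0.png

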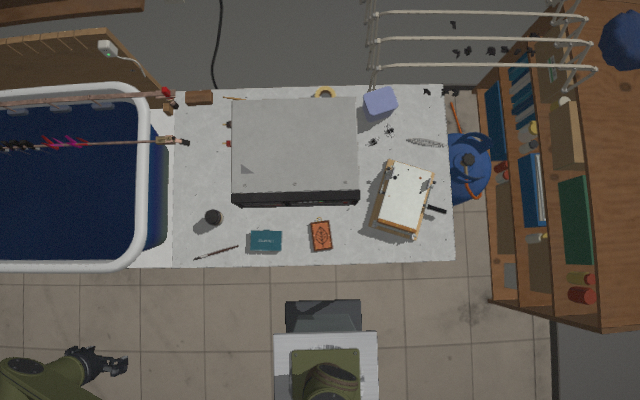

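The scene view shows the easel near (390,230), the plaque near (291,236) and the tin near (237,222). In the top view the easel is near (405,200) with its black grip at (437,209), and the plaque is at (321,236). I'll zoom in next.

```bash
cat > h.py <<'E'
import numpy as np, cv2
from plant import sensors,get_image,manip
def cam(g): return np.array([[g["fx"],0,g["cx"]],[0,g["fy"],g["cy"]],[0,0,1]]),np.array(g["dist_coeffs"],float),np.array(g["world_from_camera"])
def ray(g,px):
    K,d,T=cam(g); p=cv2.undistortPoints(np.array(px,float).reshape(-1,1,2),K,d).reshape(-1,2)
    v=np.c_[p,np.ones(len(p))]@T[:3,:3].T
    return T[:3,3],v
def onz(g,px,z):
    o,v=ray(g,px); return o+v*((z-o[2])/v[:,2])[:,None]
def proj(g,P):
    K,d,T=cam(g); Ti=np.linalg.inv(T); r=cv2.Rodrigues(Ti[:3,:3])[0]
    return cv2.projectPoints(np.array(P,float).reshape(-1,1,3),r,Ti[:3,3],K,d)[0].reshape(-1,2)
def crop(g,x0,y0,x1,y1,s,fn):
    c=cv2.resize(g["color"][y0:y1,x0:x1],None,fx=s,fy=s,interpolation=cv2.INTER_CUBIC); 
    for x in range(-(-x0//10)*10,x1,10): cv2.putText(c,str(x),((x-x0)*s,8),0,.3,(255,0,0)); c[::4,(x-x0)*s]=(255,0,0)
    for y in range(-(-y0//10)*10,y1,10): cv2.putText(c,str(y),(0,(y-y0)*s+4),0,.3,(255,0,0)); c[(y-y0)*s,::4]=(255,0,0)
    cv2.imwrite("pics/"+fn,c[:,:,::-1])
E
python3 - <<'E'
from h import *
t=get_image("top"); s=get_image("scene")
crop(t,365,150,455,245,6,"t_e.png"); crop(t,300,210,345,260,10,"t_p.png")
crop(s,335,190,440,275,7,"s_e.png"); crop(s,270,215,315,255,12,"s_p.png")
E
```

```text
(no output)
```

View pics/t_e.png

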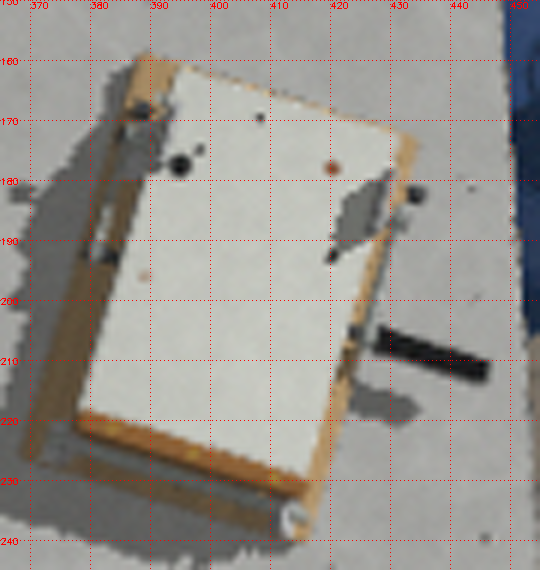

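View pics/s_e.png

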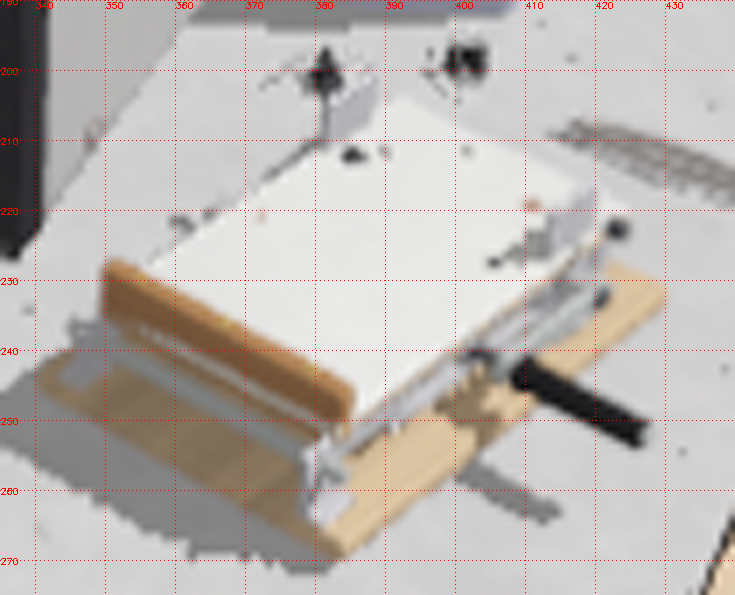

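View pics/t_p.png

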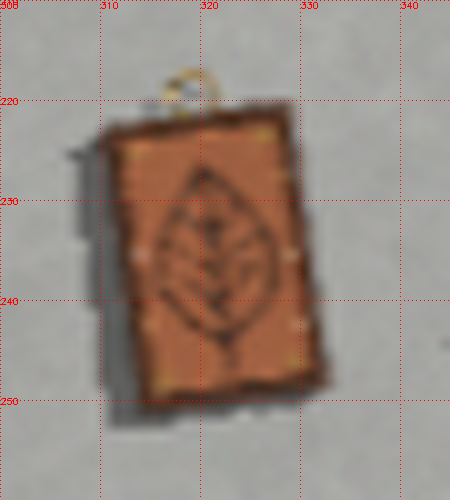

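View pics/s_p.png

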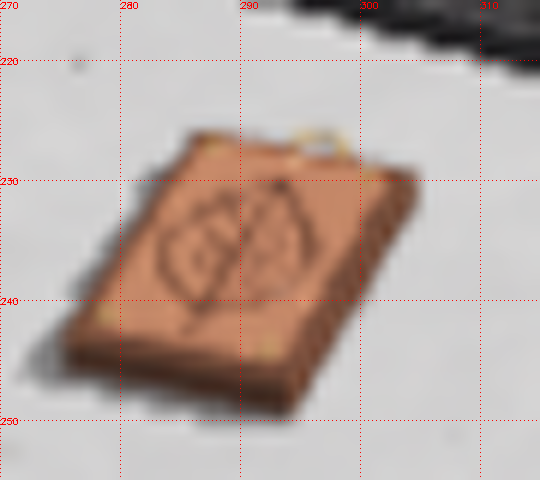

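```bash
python3 - <<'E'
from h import *
t=get_image("top"); s=get_image("scene")
def tri(a,b):
    o1,v1=ray(t,[a]);o2,v2=ray(s,[b]);v1=v1[0];v2=v2[0]
    k=np.linalg.lstsq(np.c_[v1,-v2],o2-o1,rcond=None)[0]
    p,q=o1+k[0]*v1,o2+k[1]*v2
    return (p+q)/2,np.linalg.norm(p-q)
np.set_printoptions(precision=4,suppress=True)
# grip by mask
for g,n,box in((t,"top",(424,200,450,218)),(s,"scene",(408,238,430,256))):
    x0,y0,x1,y1=box; c=g["color"][y0:y1,x0:x1].max(2)<60
    ys,xs=np.nonzero(c); r=cv2.minAreaRect(np.c_[xs+x0,ys+y0].astype(np.float32)); print(n,r,len(xs))
    b=cv2.boxPoints(r); print(b)
    ctr=np.array(r[0]); print("onz",onz(g,[ctr],.036), onz(g,b,.036))
# plaque
for g,n,box in((t,"top",(305,214,340,256)),(s,"scene",(272,222,310,252))):
    x0,y0,x1,y1=box; im=g["color"][y0:y1,x0:x1].astype(int); c=(im[...,0]-im[...,2])>35
    ys,xs=np.nonzero(c); r=cv2.minAreaRect(np.c_[xs+x0,ys+y0].astype(np.float32)); print(n,r,len(xs))
p=onz(t,[[311,223.2],[329,220.3],[332.5,248],[314.5,250.7],[319,219],[320,229]],.013); print("plaque top",p,p[:4].mean(0))
p=onz(s,[[286.3,226.3],[304.6,229.8],[294,246.8],[276,243],[296.5,227]],.013); print("plaque sc",p,p[:4].mean(0))
print("ledge L",tri((379,219),(350.5,228.5)))
print("ledge R",tri((415,231),(385,245)))
print("board far L",tri((393.5,161),(391,204)),onz(t,[[393.5,161]],.05))
print("board far R",tri((430,172),(419,217)))
print("base near R",tri((415.5,240),(383,268.5)), onz(t,[[415.5,240]],.016), onz(s,[[383,268.5]],.016))
print("base far R",tri((433,173),(429,232)),onz(t,[[433,173]],.016), onz(s,[[429,232]],.016))
print("base near L", onz(t,[[369,226]],.016), onz(s,[[341,246]],.016))
print("base far L", onz(t,[[388,159]],.016))
E
```

```text
top ((436.41351318359375, 208.78109741210938), (18.306848526000977, 3.4555089473724365), 17.10272979736328) 66
[[427.1567 207.7406]
 [428.173  204.4379]
 [445.6703 209.8216]
 [444.6541 213.1243]]
onz [[ 0.518  -0.3559  0.036 ]] [[ 0.522  -0.3272  0.036 ]
 [ 0.5322 -0.331   0.036 ]
 [ 0.5139 -0.3848  0.036 ]
 [ 0.5038 -0.3809  0.036 ]]
scene ((416.9540100097656, 247.19288635253906), (19.719396591186523, 3.9765634536743164), 29.357755661010742) 73
[[407.3857 244.092 ]
 [409.3353 240.6261]
 [426.5223 250.2938]
 [424.5727 253.7597]]
onz [[ 0.5177 -0.352   0.036 ]] [[ 0.5201 -0.3243  0.036 ]
 [ 0.5371 -0.3248  0.036 ]
 [ 0.5153 -0.3794  0.036 ]
 [ 0.4989 -0.3784  0.036 ]]
top ((320.719970703125, 233.0399932861328), (32.526912689208984, 17.819089889526367), 81.8698959350586) 511
scene ((290.0146789550781, 236.3087921142578), (19.207841873168945, 25.896284103393555), 30.963754653930664) 407
plaque top [[ 0.4868  0.0313  0.013 ]
 [ 0.4942 -0.0247  0.013 ]
 [ 0.4086 -0.0328  0.013 ]
 [ 0.4019  0.0227  0.013 ]
 [ 0.4991  0.0061  0.013 ]
 [ 0.4681  0.0039  0.013 ]] [ 0.4479 -0.0009  0.013 ]
pla
[... 206 characters left out ...]
0638]), np.float64(0.004760763499475928))
ledge R (array([ 0.4511, -0.2793,  0.068 ]), np.float64(0.0026328171659894275))
board far L (array([ 0.6679, -0.2278,  0.0508]), np.float64(0.00015217561228846524)) [[ 0.6681 -0.228   0.05  ]]
board far R (array([ 0.626 , -0.3306,  0.062 ]), np.float64(0.0116412111283415))
base near R (array([ 0.4245, -0.2897,  0.0119]), np.float64(0.0027822720614979306)) [[ 0.425  -0.2901  0.016 ]] [[ 0.419  -0.2899  0.016 ]]
base far R (array([ 0.6345, -0.3591,  0.0095]), np.float64(0.001788371365342406)) [[ 0.6337 -0.3581  0.016 ]] [[ 0.6251 -0.3599  0.016 ]]
base near L [[ 0.4727 -0.1476  0.016 ]] [[ 0.4606 -0.1524  0.016 ]]
base far L [[ 0.6823 -0.2172  0.016 ]]
```

```bash
cat >> h.py <<'E'
np.set_printoptions(precision=3,suppress=True)
def to(*targets):
    s=sensors.state(); R=np.array(s["tool_rot"]); p=np.array(s["tool_pos"])
    ya=np.degrees(np.arctan2(R[1,1],R[0,1]))
    print("t %.2f"%s["t"],"pos",p,"ytool ang %.1f"%ya,"w %.3f"%s["width"],"F",np.array(s["wrist_force"]))
    for t in targets:
        d=(R.T@(np.array(t[:3])-p))/0.1
        print("  to",t,"units",d, "turn", (((ya-t[3]+180)%360)-180)/45 if len(t)>3 else "")
E
python3 -c "
from h import *
to((.24,.44,.23,75),(.31,.34,.23,75),(.45,.1,.23,0))"
```

```text
t 0.30 pos [0.146 0.556 0.231] ytool ang 75.3 w 0.998 F [-0.312  0.074 -0.231]
  to (0.24, 0.44, 0.23, 75) units [-1.204 -0.882  0.01 ] turn 0.006396534033110079
  to (0.31, 0.34, 0.23, 75) units [-2.135 -1.672  0.011] turn 0.006396534033110079
  to (0.45, 0.1, 0.23, 0) units [-4.098 -3.638  0.012] turn 1.6730632006997768
```

>>> apply_moves(increments=[[1,-0.12,-0.11,0,0],[1,-0.25,-0.22,0,0],[1,-0.38,-0.34,0,0],[1,-0.5,-0.45,0,0],[1,-0.62,-0.56,0,0],[1,-0.75,-0.68,0,0],[1,-0.88,-0.79,0,0],[1,-1,-0.9,0,0]])

```text
t: 1.1
tool_pos: [0.2208, 0.4423, 0.2314]
tool_rot: [[-0.967, 0.254, 0.0], [0.254, 0.967, 0.0], [-0.0, 0.0, -1.0]]
wrist_force: [-0.4, -0.4, -0.3]
width: 1.002
```

>>> apply_moves(increments=[[1,-0.12,-0.11,0,0],[1,-0.25,-0.22,0,0],[1,-0.38,-0.34,0,0],[1,-0.5,-0.45,0,0],[1,-0.62,-0.56,0,0],[1,-0.75,-0.68,0,0],[1,-0.88,-0.79,0,0],[1,-1,-0.9,0,0]])

```text
t: 1.9
tool_pos: [0.2944, 0.3299, 0.2314]
tool_rot: [[-0.967, 0.254, 0.0], [0.254, 0.967, 0.0], [-0.0, 0.0, -1.0]]
wrist_force: [0.3, 0.4, 0.2]
width: 1.002
```

>>> apply_moves(increments=[[1,-0.12,-0.11,0,0],[1,-0.25,-0.22,0,0],[1,-0.38,-0.34,0,0],[1,-0.5,-0.45,0,0],[1,-0.62,-0.56,0,0],[1,-0.75,-0.68,0,0],[1,-0.88,-0.79,0,0],[1,-1,-0.9,0,0]])

```text
t: 2.7
tool_pos: [0.368, 0.2175, 0.2314]
tool_rot: [[-0.967, 0.254, 0.0], [0.254, 0.967, 0.0], [-0.0, 0.0, -1.0]]
wrist_force: [-0.4, -0.3, -0.1]
width: 1.003
```

```bash
python3 -c "
from h import *
to((.45,.1,.23,75),(.5155,-.362,.23,-18.5),(.5155,-.362,.115,-18.5))"
```

```text
t 2.70 pos [0.368 0.217 0.231] ytool ang 75.3 w 1.003 F [-0.385 -0.326 -0.078]
  to (0.45, 0.1, 0.23, 75) units [-1.091 -0.928  0.014] turn 0.005891740622132602
  to (0.5155, -0.362, 0.23, -18.5) units [-2.9   -5.229  0.014] turn 2.0836695183999105
  to (0.5155, -0.362, 0.115, -18.5) units [-2.899 -5.229  1.164] turn 2.0836695183999105
```

>>> apply_moves(increments=[[1,-0.12,-0.12,0,0.06],[1,-0.25,-0.25,0,0.12],[1,-0.38,-0.38,0,0.18],[1,-0.5,-0.5,0,0.24],[1,-0.62,-0.62,0,0.3],[1,-0.75,-0.75,0,0.36],[1,-0.88,-0.88,0,0.42],[1,-1,-1,0,0.48]])

```text
t: 3.5
tool_pos: [0.4391, 0.0952, 0.2314]
tool_rot: [[-0.804, 0.594, 0.0], [0.594, 0.804, -0.0], [-0.0, 0.0, -1.0]]
wrist_force: [1.1, 0.8, -0.4]
width: 1.001
```

```bash
python3 -c "
from h import *
to((.5155,-.362,.23,-18.5),(.5155,-.362,.115,-18.5))"
```

```text
t 3.50 pos [0.439 0.095 0.231] ytool ang 53.6 w 1.001 F [ 1.1    0.844 -0.405]
  to (0.5155, -0.362, 0.23, -18.5) units [-3.331 -3.224  0.014] turn 1.6011200593252417
  to (0.5155, -0.362, 0.115, -18.5) units [-3.331 -3.224  1.164] turn 1.6011200593252417
```

>>> apply_moves(increments=[[1,-0.12,-0.12,0,0],[1,-0.25,-0.25,0,0],[1,-0.38,-0.38,0,0],[1,-0.5,-0.5,0,0],[1,-0.62,-0.62,0,0],[1,-0.75,-0.75,0,0],[1,-0.88,-0.88,0,0],[1,-1,-1,0,0]])

```text
t: 4.3
tool_pos: [0.46, -0.0446, 0.2314]
tool_rot: [[-0.806, 0.593, 0.0], [0.593, 0.806, -0.0], [-0.0, 0.0, -1.0]]
wrist_force: [-1.1, -0.3, -0.0]
width: 1.004
```

>>> apply_moves(increments=[[1,-0.12,-0.12,0,0],[1,-0.25,-0.25,0,0.1],[1,-0.38,-0.38,0,0.2],[1,-0.5,-0.5,0,0.3],[1,-0.62,-0.62,0,0.4],[1,-0.75,-0.75,0,0.5],[1,-0.88,-0.88,0,0.6],[1,-1,-1,0,0.7]])

```text
t: 5.1
tool_pos: [0.4811, -0.1843, 0.2313]
tool_rot: [[-0.374, 0.927, 0.0], [0.927, 0.374, -0.0], [-0.0, 0.0, -1.0]]
wrist_force: [0.2, -0.2, 0.6]
width: 0.995
```

```bash
python3 -c "
from h import *
to((.5155,-.362,.23,-18.5),(.5155,-.362,.115,-18.5))"
```

```text
t 5.10 pos [ 0.481 -0.184  0.231] ytool ang 22.0 w 0.995 F [ 0.198 -0.246  0.614]
  to (0.5155, -0.362, 0.23, -18.5) units [-1.776 -0.346  0.014] turn 0.8995172974993851
  to (0.5155, -0.362, 0.115, -18.5) units [-1.776 -0.347  1.164] turn 0.8995172974993851
```

>>> apply_moves(increments=[[0.5,-0.12,-0.05,0,0.12],[0.2,-0.25,-0.1,0,0.24],[0,-0.38,-0.15,0,0.36],[0,-0.5,-0.2,0,0.48],[0,-0.62,-0.25,0,0.6],[0,-0.75,-0.3,0,0.72],[0,-0.88,-0.35,0,0.82],[0,-1,-0.35,0,0.9]])

```text
t: 5.9
tool_pos: [0.4859, -0.29, 0.2313]
tool_rot: [[0.318, 0.948, -0.0], [0.948, -0.318, -0.0], [-0.0, -0.0, -1.0]]
wrist_force: [-0.3, 0.2, -0.7]
width: 0.498
```

```bash
python3 -c "
from h import *
to((.5155,-.362,.23,-18.5),(.5155,-.362,.1,-18.5))"
```

```text
t 5.90 pos [ 0.486 -0.29   0.231] ytool ang -18.5 w 0.498 F [-0.289  0.151 -0.671]
  to (0.5155, -0.362, 0.23, -18.5) units [-0.589  0.51   0.013] turn -0.0006207109457900767
  to (0.5155, -0.362, 0.1, -18.5) units [-0.589  0.51   1.313] turn -0.0006207109457900767
```

>>> apply_moves(increments=[[0,-0.15,0.13,0,0],[0,-0.3,0.26,0.1,0],[0,-0.45,0.39,0.25,0],[0,-0.59,0.51,0.4,0],[0,-0.59,0.51,0.6,0],[0,-0.59,0.51,0.8,0],[0,-0.59,0.51,1,0],[0,-0.59,0.51,1,0]])

```text
t: 6.7
tool_pos: [0.5144, -0.3598, 0.1274]
tool_rot: [[0.315, 0.949, -0.006], [0.949, -0.315, 0.005], [0.003, -0.007, -1.0]]
wrist_force: [-1.1, 0.6, -0.5]
width: 0.496
```

```bash
python3 - <<'E'
from h import *
t=get_image("top"); s=get_image("scene")
crop(t,365,130,465,245,5,"t_1.png"); crop(s,345,170,455,275,5,"s_1.png")
to((.5155,-.362,.017,-18.5))
E
```

```text
t 6.80 pos [ 0.516 -0.361  0.131] ytool ang -18.3 w 0.498 F [ 0.24  -1.084  0.841]
  to (0.5155, -0.362, 0.017, -18.5) units [-0.013 -0.004  1.136] turn 0.0038449464487440663
```

View pics/t_1.png

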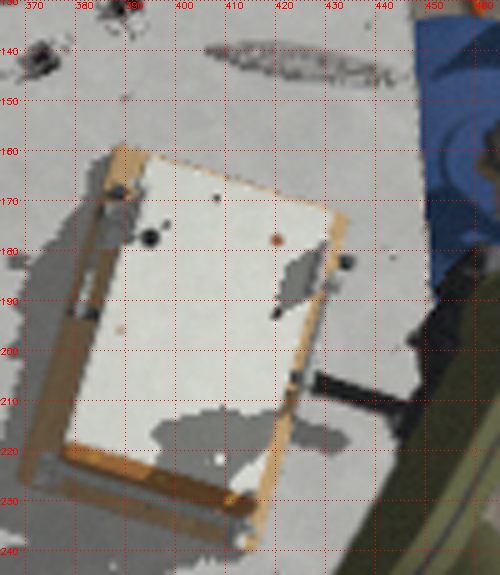

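View pics/s_1.png

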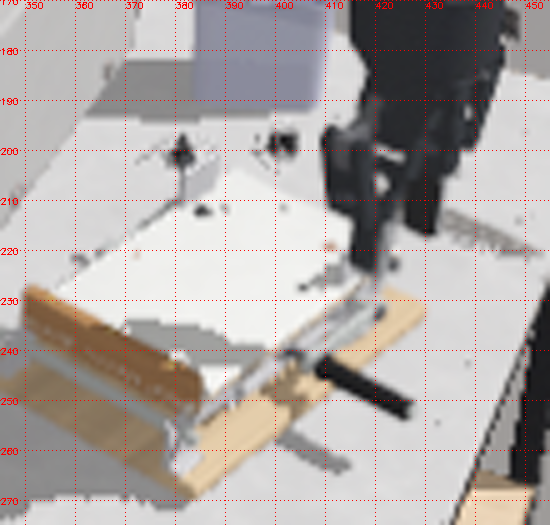

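The grip shows clearly in both views, at (436,209) in top and (417,247) in scene, and the fingers are above it. I'll descend.

>>> apply_moves(increments=[[0,-0.01,0,0.15,0],[0,-0.01,0,0.3,0],[0,-0.01,0,0.45,0],[0,-0.01,0,0.6,0],[0,-0.01,0,0.75,0],[0,-0.01,0,0.9,0],[0,-0.01,0,1,0],[0,-0.01,0,1,0]])

```text
t: 7.6
tool_pos: [0.5163, -0.3617, 0.0308]
tool_rot: [[0.314, 0.949, -0.001], [0.949, -0.314, 0.001], [0.0, -0.001, -1.0]]
wrist_force: [-0.3, 0.2, -0.5]
width: 0.5
```

```bash
python3 - <<'E'
from h import *
s=get_image("scene")
crop(s,345,150,455,275,4,"s_2.png")
to((.5155,-.362,.017,-18.5))
E
```

```text
t 7.65 pos [ 0.517 -0.362  0.032] ytool ang -18.3 w 0.496 F [0.345 0.16  0.319]
  to (0.5155, -0.362, 0.017, -18.5) units [-0.004 -0.012  0.146] turn 0.0041458883377067145
```

View pics/s_2.png

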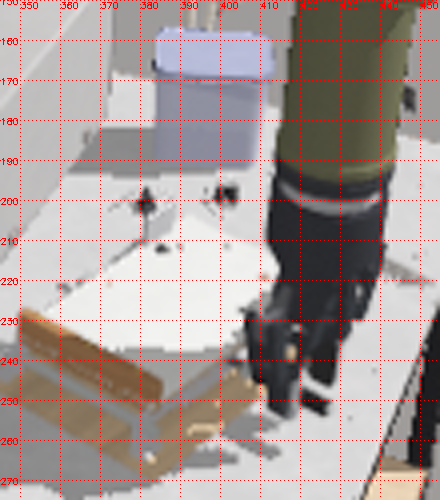

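The rod's outer end at (422,250) shows between the two fingers, so I'll lower the last 14 mm and close.

>>> apply_moves(increments=[[0,0,-0.01,0.07,0],[0,0,-0.01,0.14,0],[0,0,-0.01,0.14,0],[-1,0,-0.01,0.14,0],[-1,0,-0.01,0.14,0],[-1,0,-0.01,0.14,0],[-1,0,-0.01,0.14,0],[-1,0,-0.01,0.14,0]])

```text
t: 8.45
tool_pos: [0.5155, -0.3614, 0.0175]
tool_rot: [[0.314, 0.949, -0.0], [0.949, -0.314, -0.0], [-0.0, -0.0, -1.0]]
wrist_force: [-1.4, -0.1, 0.7]
width: 0.139
```

```bash
python3 - <<'E'
from h import *
to((.5155,-.362,.017,-18.5))
# arc rows relative to theta0=0: tool y=x_e, tool z = down
for th in np.linspace(0,1.48,25)[1:]:
    print(round(th,2), "y %.3f z %.3f"%(.62*(1-np.cos(th)),-.62*np.sin(th)))
E
```

```text
t 8.45 pos [ 0.516 -0.361  0.018] ytool ang -18.3 w 0.139 F [-1.448 -0.104  0.722]
  to (0.5155, -0.362, 0.017, -18.5) units [-0.006  0.002  0.005] turn 0.004033190998345996
0.06 y 0.001 z -0.038
0.12 y 0.005 z -0.076
0.18 y 0.011 z -0.114
0.25 y 0.019 z -0.151
0.31 y 0.029 z -0.188
0.37 y 0.042 z -0.224
0.43 y 0.057 z -0.259
0.49 y 0.074 z -0.294
0.56 y 0.093 z -0.327
0.62 y 0.114 z -0.359
0.68 y 0.137 z -0.389
0.74 y 0.162 z -0.418
0.8 y 0.189 z -0.445
0.86 y 0.217 z -0.471
0.92 y 0.247 z -0.495
0.99 y 0.278 z -0.517
1.05 y 0.311 z -0.537
1.11 y 0.344 z -0.555
1.17 y 0.379 z -0.571
1.23 y 0.415 z -0.585
1.3 y 0.451 z -0.597
1.36 y 0.488 z -0.606
1.42 y 0.526 z -0.613
1.48 y 0.564 z -0.617
```

>>> apply_moves(increments=[[-1,0,0,-0.04,0],[-1,0,0.005,-0.08,0],[-1,0,0.01,-0.11,0],[-1,0,0.02,-0.15,0],[-1,0,0.03,-0.19,0],[-1,0,0.04,-0.22,0],[-1,0,0.06,-0.26,0],[-1,0,0.07,-0.29,0]])

```text
t: 9.25
tool_pos: [0.5222, -0.3637, 0.0468]
tool_rot: [[0.314, 0.949, -0.0], [0.949, -0.314, -0.0], [-0.0, -0.0, -1.0]]
wrist_force: [-2.3, -1.4, -5.1]
width: 0.142
```

```bash
python3 - <<'E'
from h import *
s=get_image("scene")
crop(s,345,150,455,275,4,"s_3.png")
to((.5155,-.362,.017,-18.5))
E
```

```text
t 9.30 pos [ 0.523 -0.364  0.047] ytool ang -18.3 w 0.141 F [-2.414 -0.403 -2.509]
  to (0.5155, -0.362, 0.017, -18.5) units [-0.005 -0.075  0.304] turn 0.004340021427377552
```

View pics/s_3.png

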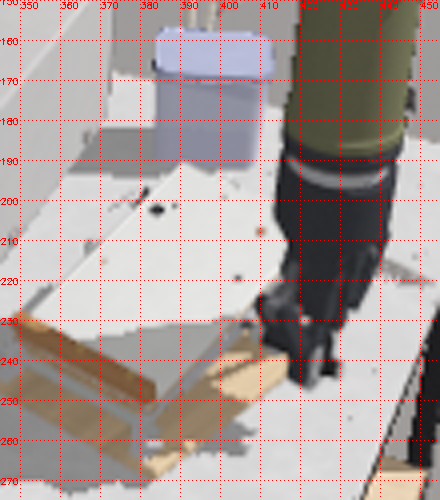

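The board is rising with the prop: its far corner has moved up to about (390,192). Forces are low, so I'll continue.

>>> apply_moves(increments=[[-1,0,0.02,-0.035,0],[-1,0,0.045,-0.07,0],[-1,0,0.065,-0.1,0],[-1,0,0.09,-0.13,0],[-1,0,0.12,-0.155,0],[-1,0,0.145,-0.18,0],[-1,0,0.175,-0.205,0],[-1,0,0.21,-0.225,0]])

```text
t: 10.1
tool_pos: [0.5426, -0.3707, 0.0696]
tool_rot: [[0.314, 0.949, 0.0], [0.949, -0.314, -0.001], [-0.001, 0.001, -1.0]]
wrist_force: [-3.7, -2.6, 4.3]
width: 0.145
```

>>> apply_moves(increments=[[-1,0,0.03,-0.02,0],[-1,0,0.065,-0.04,0],[-1,0,0.1,-0.055,0],[-1,0,0.135,-0.07,0],[-1,0,0.17,-0.08,0],[-1,0,0.21,-0.09,0],[-1,0,0.245,-0.095,0],[-1,0,0.27,-0.1,0]])

```text
t: 10.9
tool_pos: [0.568, -0.3794, 0.0791]
tool_rot: [[0.314, 0.949, -0.001], [0.949, -0.314, -0.001], [-0.001, -0.0, -1.0]]
wrist_force: [-5.2, -4.8, 5.4]
width: 0.141
```

```bash
python3 - <<'E'
from h import *
s=get_image("scene");t=get_image("top")
crop(s,345,150,455,275,4,"s_4.png");crop(t,365,130,465,245,5,"t_4.png")
to((.5155,-.362,.017,-18.5))
E
```

```text
t 11.00 pos [ 0.568 -0.379  0.079] ytool ang -18.3 w 0.141 F [-3.681 -4.144  5.146]
  to (0.5155, -0.362, 0.017, -18.5) units [ 0.001 -0.551  0.621] turn 0.004422317047136125
```

View pics/s_4.png

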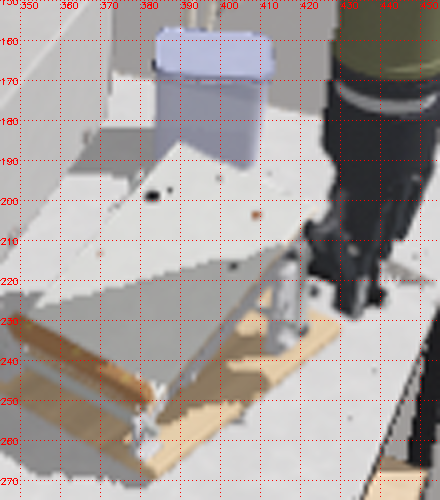

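View pics/t_4.png

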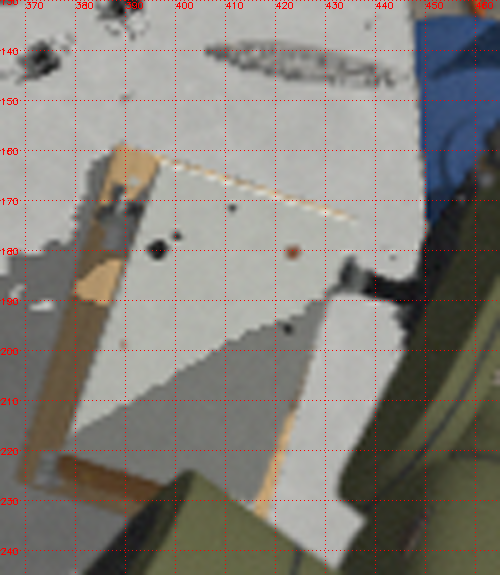

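The prop's upright now and the bar looks near its stop. I'll nudge it 2 mm further, open, and hold.

>>> apply_moves(increments=[[-1,0,0.01,0,0],[-1,0,0.02,0,0],[-1,0,0.02,0,0],[-0.5,0,0.02,0,0],[0,0,0.02,0,0],[0,0,0.02,0,0],[0,0,0.02,0,0],[0,0,0.02,0,0]])

```text
t: 11.8
tool_pos: [0.57, -0.3789, 0.0785]
tool_rot: [[0.314, 0.949, -0.0], [0.949, -0.314, 0.001], [0.001, -0.0, -1.0]]
wrist_force: [0.1, 0.5, -0.2]
width: 0.5
```

```bash
python3 - <<'E'
from h import *
s=get_image("scene")
crop(s,345,150,455,275,5,"s_5.png")
to((.5155,-.362,.2,-18.5))
E
```

```text
t 11.85 pos [ 0.57  -0.379  0.079] ytool ang -18.3 w 0.501 F [-0.333  0.119  0.085]
  to (0.5155, -0.362, 0.2, -18.5) units [-0.009 -0.571 -1.214] turn 0.004434945392106707
```

View pics/s_5.png

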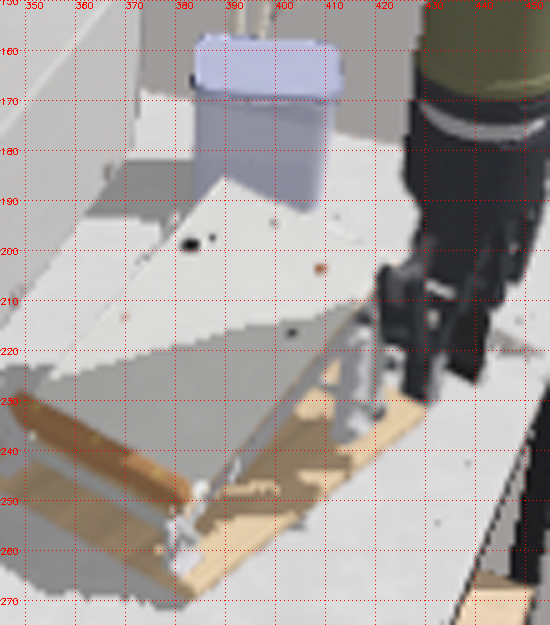

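The fingers are open, the wrist force is near zero, and the board stays tilted. Next is a straight lift.

>>> apply_moves(increments=[[0,0,0,-0.12,0],[0,0,0,-0.25,0],[0,0,0,-0.38,0],[0,0,0,-0.5,0],[0.5,0,0,-0.65,0],[1,0,0,-0.8,0],[1,0,0,-0.95,0],[1,0,0,-1,0]])

```text
t: 12.65
tool_pos: [0.5709, -0.3802, 0.1821]
tool_rot: [[0.314, 0.949, 0.004], [0.949, -0.314, -0.003], [-0.002, 0.005, -1.0]]
wrist_force: [0.4, -0.2, -0.2]
width: 0.998
```

```bash
python3 - <<'E'
from h import *
to((.449,-.001,.23,-84),(.4475,-.001,.15,-84))
E
```

```text
t 12.65 pos [ 0.571 -0.38   0.182] ytool ang -18.3 w 0.998 F [ 0.441 -0.248 -0.162]
  to (0.449, -0.001, 0.23, -84) units [ 3.216 -2.346 -0.495] turn 1.459657040211261
  to (0.4475, -0.001, 0.15, -84) units [ 3.212 -2.364  0.305] turn 1.459657040211261
```

>>> apply_moves(increments=[[1,0.05,-0.1,-0.15,0],[1,0.18,-0.2,-0.3,0],[1,0.32,-0.3,-0.4,0],[1,0.46,-0.4,-0.4,0],[1,0.6,-0.5,-0.4,0],[1,0.74,-0.6,-0.4,0],[1,0.88,-0.7,-0.4,0],[1,1,-0.8,-0.4,0]])

```text
t: 13.45
tool_pos: [0.5245, -0.2573, 0.2182]
tool_rot: [[0.314, 0.95, -0.001], [0.95, -0.314, 0.001], [0.0, -0.001, -1.0]]
wrist_force: [0.2, 0.4, -0.6]
width: 0.996
```

>>> apply_moves(increments=[[1,0.12,-0.1,0,0],[1,0.25,-0.2,0,0],[1,0.38,-0.3,0,0],[1,0.5,-0.4,0,0],[1,0.62,-0.5,0,0],[1,0.75,-0.6,0,0],[1,0.88,-0.7,0,0],[1,1,-0.8,0,0]])

```text
t: 14.25
tool_pos: [0.4803, -0.1379, 0.2188]
tool_rot: [[0.314, 0.949, 0.0], [0.949, -0.314, 0.0], [0.0, 0.0, -1.0]]
wrist_force: [-0.5, -0.7, 0.3]
width: 1.001
```

>>> apply_moves(increments=[[1,0.12,-0.09,0,0.1],[1,0.25,-0.18,0,0.22],[1,0.38,-0.27,0,0.34],[1,0.5,-0.36,0,0.46],[1,0.62,-0.45,0,0.58],[1,0.75,-0.54,0,0.7],[1,0.88,-0.63,0,0.82],[1,1,-0.7,0,0.95]])

```text
t: 15.05
tool_pos: [0.4449, -0.021, 0.2189]
tool_rot: [[0.877, 0.481, -0.0], [0.481, -0.877, 0.0], [0.0, -0.0, -1.0]]
wrist_force: [0.3, 0.2, -0.1]
width: 1.001
```

```bash
python3 - <<'E'
from h import *
to((.4475,-.001,.13,-84))
s=get_image("scene")
crop(s,340,160,445,275,5,"s_6.png"); crop(s,245,150,320,255,6,"s_6b.png")
E
```

```text
t 15.05 pos [ 0.445 -0.021  0.219] ytool ang -61.3 w 1.001 F [ 0.325  0.24  -0.127]
  to (0.4475, -0.001, 0.13, -84) units [ 0.119 -0.163  0.889] turn 0.5048731482431006
```

View pics/s_6.png

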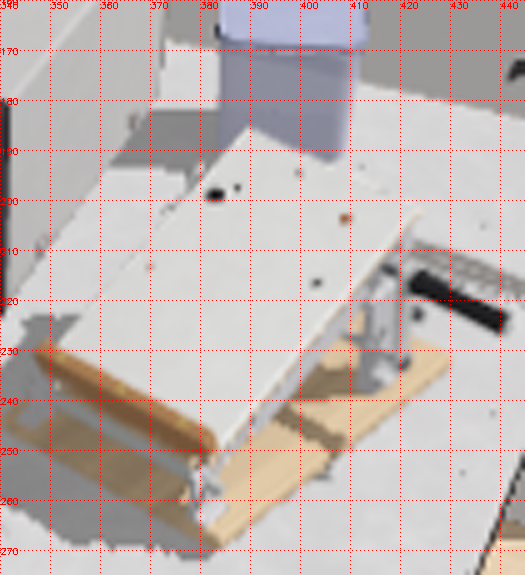

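View pics/s_6b.png

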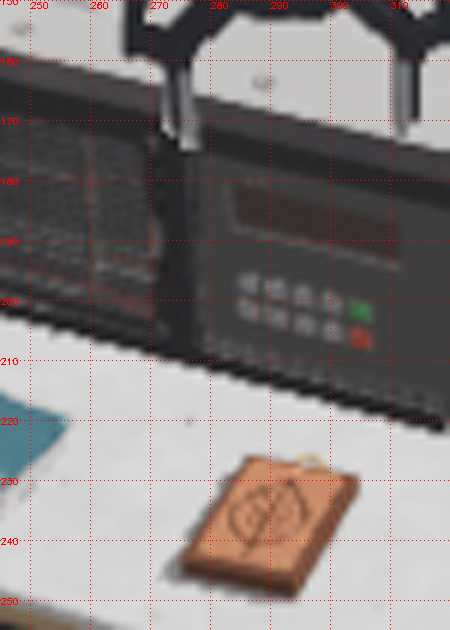

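The prop holds alone, with the bar upright at (410,235) and the free grip at (440,220). The plaque hasn't moved, at (291,236). I'll go down towards it.

>>> apply_moves(increments=[[1,0.03,-0.04,0,0.1],[1,0.06,-0.08,0,0.2],[1,0.09,-0.12,0.1,0.3],[1,0.12,-0.16,0.25,0.4],[1,0.12,-0.16,0.4,0.5],[1,0.12,-0.16,0.6,0.5],[1,0.12,-0.16,0.8,0.5],[1,0.12,-0.16,1,0.5]])

```text
t: 15.9
tool_pos: [0.4486, -0.0024, 0.1183]
tool_rot: [[0.993, 0.114, 0.001], [0.114, -0.993, -0.0], [0.001, 0.0, -1.0]]
wrist_force: [0.3, -0.5, -0.9]
width: 0.999
```

>>> apply_moves(increments=[[1,0,0,0.1,0],[1,0,0,0.25,0],[1,0,0,0.4,0],[1,0,0,0.55,0],[1,0,0,0.7,0],[1,0,0,0.8,0],[1,0,0,0.85,0],[1,0,0,0.85,0]])

```text
t: 16.7
tool_pos: [0.4483, -0.0024, 0.0335]
tool_rot: [[0.994, 0.112, -0.001], [0.112, -0.994, 0.0], [-0.001, -0.0, -1.0]]
wrist_force: [-0.4, 0.7, 0.5]
width: 0.997
```

```bash
python3 - <<'E'
from h import *
to((.4475,-.001,.006,-84))
s=get_image("scene");t=get_image("top")
crop(s,255,175,330,260,7,"s_7.png"); crop(t,285,195,355,265,8,"t_7.png")
E
```

```text
t 16.70 pos [ 0.448 -0.002  0.033] ytool ang -83.5 w 0.997 F [-0.444  0.67   0.454]
  to (0.4475, -0.001, 0.006, -84) units [-0.006 -0.015  0.275] turn 0.010136161479684032
```

View pics/s_7.png

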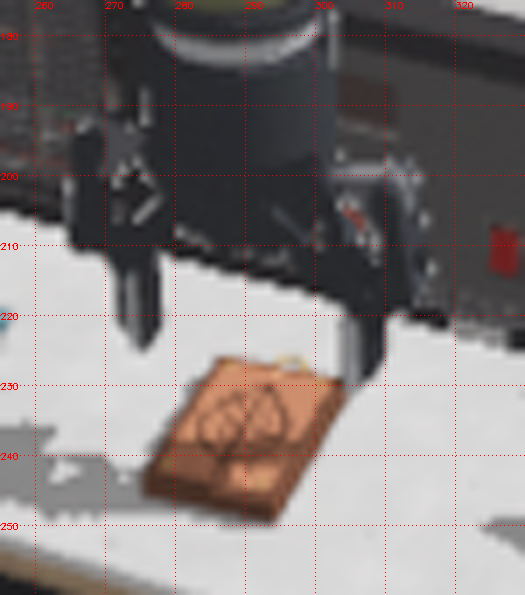

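View pics/t_7.png

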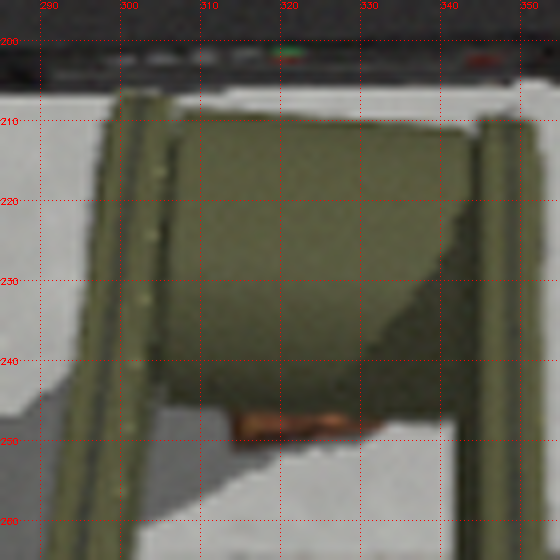

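```bash
python3 - <<'E'
from h import *
s=get_image("scene")
p=np.array([.4483,-.0024,.0335]); y=np.array([.112,-.994,0])
for dz in(0,.013):
  for o in(-.0425,-.05,.0425,.05): print(dz,o,proj(s,[p+y*o+[0,0,dz]]))
print(proj(s,[[.4475,-.001,.014]]))
E
```

```text
0 -0.0425 [[277.192 227.248]]
0 -0.05 [[274.786 226.766]]
0 0.0425 [[304.976 232.807]]
0 0.05 [[307.473 233.306]]
0.013 -0.0425 [[276.961 223.607]]
0.013 -0.05 [[274.543 223.128]]
0.013 0.0425 [[304.882 229.133]]
0.013 0.05 [[307.392 229.628]]
[[290.649 235.456]]
```

>>> apply_moves(increments=[[1,-0.005,-0.015,0.1,0.01],[1,-0.005,-0.015,0.2,0.01],[1,-0.005,-0.015,0.28,0.01],[1,-0.005,-0.015,0.325,0.01],[1,-0.005,-0.015,0.325,0.01],[0.7,-0.005,-0.015,0.325,0.01],[0.5,-0.005,-0.015,0.325,0.01],[0.4,-0.005,-0.015,0.325,0.01]])

```text
t: 17.65
tool_pos: [0.448, -0.0009, 0.0016]
tool_rot: [[0.995, 0.104, 0.001], [0.104, -0.995, 0.0], [0.001, -0.0, -1.0]]
wrist_force: [0.4, 0.8, 0.2]
width: 0.7
```

>>> apply_moves(increments=[[0.2,0,0,0,0],[0,0,0,0,0],[-0.5,0,0,0,0],[-1,0,0,0,0],[-1,0,0,0,0],[-1,0,0,0,0],[-1,0,0,0,0],[-1,0,0,0,0]])

```text
t: 18.45
tool_pos: [0.448, -0.0009, 0.0022]
tool_rot: [[0.995, 0.104, 0.001], [0.104, -0.995, 0.0], [0.001, -0.0, -1.0]]
wrist_force: [-1.6, 1.1, 7.9]
width: 0.677
```

>>> apply_moves(increments=[[-1,0,0,-0.02,0],[-1,0,0,-0.05,0],[-1,0,0,-0.1,0],[-1,0,0,-0.2,0],[-1,0,0,-0.3,0],[-1,0,0,-0.45,0],[-1,0,0,-0.6,0],[-1,0,0,-0.7,0]])

```text
t: 19.25
tool_pos: [0.4484, -0.0011, 0.073]
tool_rot: [[0.995, 0.104, 0.002], [0.104, -0.995, -0.0], [0.002, 0.0, -1.0]]
wrist_force: [0.5, -0.0, -1.1]
width: 0.672
```

```bash
python3 - <<'E'
from h import *
to((.4475,-.001,.2,-84))
s=get_image("scene")
crop(s,235,155,330,260,6,"s_8.png"); crop(s,340,160,445,275,4,"s_8b.png")
E
```

```text
t 19.25 pos [ 0.448 -0.001  0.073] ytool ang -84.0 w 0.672 F [ 0.451 -0.01  -1.083]
  to (0.4475, -0.001, 0.2, -84) units [-0.006 -0.001 -1.27 ] turn -0.00030000628864791505
```

View pics/s_8.png

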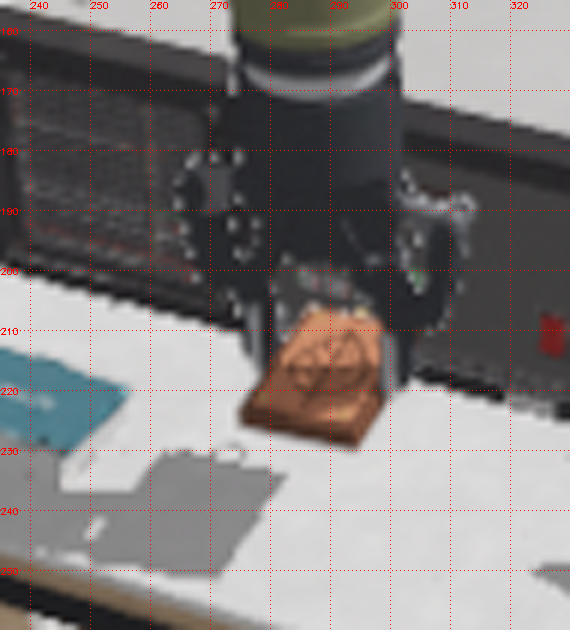

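The plaque is held level at (290,215) and the tin hasn't been touched. Next: check how high the fingertips sit relative to the plaque, and measure the tilted board.

```bash
python3 - <<'E'
from h import *
s=get_image("scene"); t=get_image("top")
c=cv2.resize(s["color"][195:235,265:315],None,fx=14,fy=14,interpolation=cv2.INTER_CUBIC)
st=sensors.state();p=np.array(st["tool_pos"]);R=np.array(st["tool_rot"])
def dot(q,col):
    u=(proj(s,[q])[0]+.5-[265,195])*14; cv2.circle(c,tuple(int(v) for v in u),3,col,-1)
for dx in(-.011,.011):
  for h,col in((0,(255,0,0)),(.005,(0,255,0)),(.010,(0,0,255))):
    dot(p+R@[dx,.0303,-h],col); dot(p+R@[dx,.045,-h],col)
for a in(-.045,.045):
  for b in(-.03,.03):
    q=p+R@[a,b,0]; q[2]=p[2]-.002; dot(q,(255,255,0))
cv2.imwrite("pics/s_9.png",c[:,:,::-1])
crop(t,365,130,465,245,5,"t_9.png"); crop(s,340,170,445,275,7,"s_9b.png")
E
```

```text
(no output)
```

View pics/s_9.png

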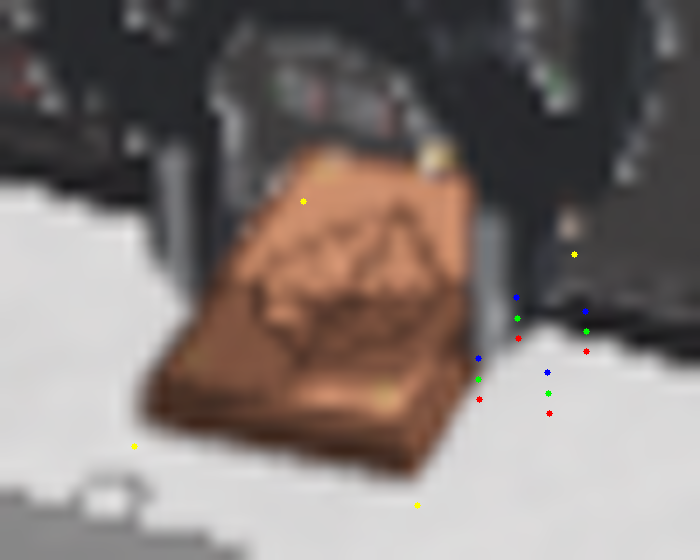

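View pics/t_9.png

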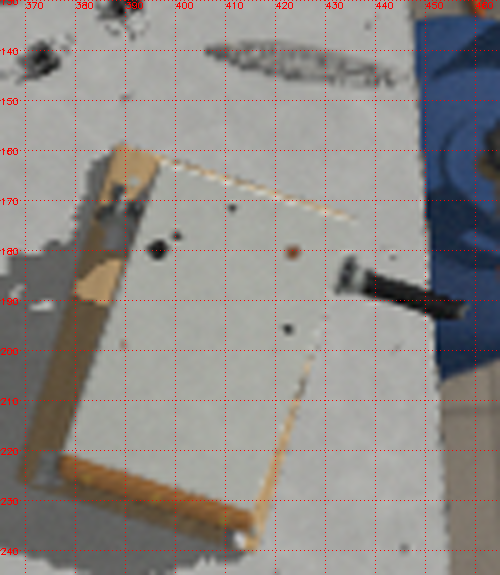

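View pics/s_9b.png

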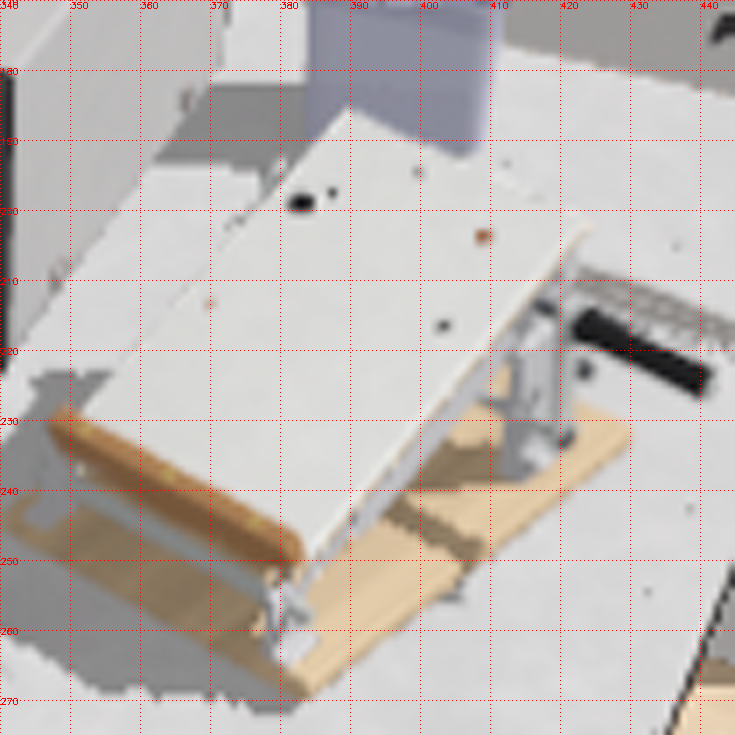

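```bash
python3 - <<'E'
from h import *
s=get_image("scene")
# on-table corner pixel (bottom near right / near left) -> raise
for nm,px in(("nearR bottom",(293.8,249.5)),("nearL bottom",(275.0,245.8)),("nearL top",(275.5,242.5))):
    z0=0 if "bottom" in nm else .013
    P=onz(s,[px],z0)[0]; print(nm,P,"raised ->",proj(s,[P+[0,0,.071]]), proj(s,[P+[0.0005,0,.078]]))
crop(s,265,195,315,235,14,"s_9c.png")
E
```

```text
nearR bottom [ 0.409 -0.03   0.   ] raised -> [[292.949 229.337]] [[292.946 227.186]]
nearL bottom [0.402 0.026 0.   ] raised -> [[273.623 225.752]] [[273.572 223.615]]
nearL top [0.402 0.024 0.013] raised -> [[274.132 222.233]] [[274.081 220.074]]
```

View pics/s_9c.png

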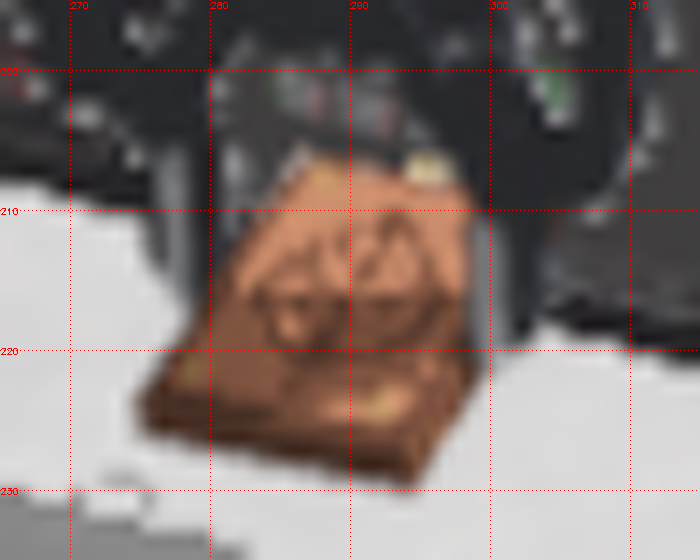

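```bash
python3 - <<'E'
from h import *
s=get_image("scene"); t=get_image("top")
def edge(g,p0,p1,n,off=(-6,6)):
    # sample across the line p0->p1, from white side to ledge; saturation-like R-B transition
    p0=np.array(p0,float);p1=np.array(p1,float);d=p1-p0;nn=np.array([d[1],-d[0]])/np.linalg.norm(d)
    if nn[1]>0: nn=-nn   # toward smaller rows = uphill
    im=g["color"].astype(np.float32); f=im[...,0]-im[...,2]
    out=[]
    for k in np.linspace(.12,.88,n):
        o=np.arange(off[1],off[0],-.1)  # uphill ->downhill
        q=p0+k*d+o[:,None]*nn
        v=cv2.remap(f,q[:,0].astype(np.float32)[None],q[:,1].astype(np.float32)[None],cv2.INTER_LINEAR)[0]
        th=(v[:15].mean()+v.max())/2
        i=np.argmax(v>th); j=np.argmax(v); 
        out.append(q[i])
    out=np.array(out,np.float32)
    vx,vy,x0,y0=cv2.fitLine(out,cv2.DIST_HUBER,0,.01,.01).ravel()
    r=(out-[x0,y0])@[-vy,vx]; print("resid",r.round(2))
    k=((p0-[x0,y0])@[vx,vy]),((p1-[x0,y0])@[vx,vy])
    return [np.array([x0+a*vx,y0+a*vy]) for a in k]
a=edge(t,(376.5,220.5),(414.5,232),12,(-5,5)); b=edge(s,(349,228),(382,247),12,(-5,5))
print(a,b)
def plane(g,a):
    o,v=ray(g,a); n=np.cross(v[0],v[1]); n/=np.linalg.norm(n); return n,n@o
n1,d1=plane(t,a);n2,d2=plane(s,b)
u=np.cross(n1,n2);u/=np.linalg.norm(u); 
if u[1]<0:u=-u
print("line dir",u,"yaw",np.degrees(np.arctan2(-u[0],u[1])))
for y in(-.17,-.225,-.28):
    print(np.linalg.solve(np.array([n1,n2,[0,1,0]]),[d1,d2,y]))
for z in(.058,.062,.066,.07): print(z,onz(t,a,z),onz(s,b,z))
crop(t,370,205,425,245,14,"t_10.png");crop(s,340,220,390,260,14,"s_10.png")
E
```

```text
resid [-0.03  0.15  0.14 -0.28 -0.19 -0.01  0.08  0.16  0.25 -0.27 -0.08  0.  ]
resid [ 0.24  0.02 -0.11 -0.24  0.03  0.1  -0.03 -0.16 -0.18  0.09  0.06  0.03]
[array([376.615, 220.126]), array([414.552, 231.831])] [array([349.058, 227.893]), array([382.548, 245.986])]
line dir [ 0.324  0.946 -0.002] yaw -18.925453112466823
[ 0.485 -0.17   0.065]
[ 0.466 -0.225  0.065]
[ 0.447 -0.28   0.065]
0.058 [[ 0.487 -0.166  0.058]
 [ 0.449 -0.279  0.058]] [[ 0.495 -0.161  0.058]
 [ 0.458 -0.272  0.058]]
0.062 [[ 0.487 -0.166  0.062]
 [ 0.448 -0.278  0.062]] [[ 0.49  -0.163  0.062]
 [ 0.453 -0.274  0.062]]
0.066 [[ 0.487 -0.165  0.066]
 [ 0.448 -0.277  0.066]] [[ 0.485 -0.165  0.066]
 [ 0.448 -0.275  0.066]]
0.07 [[ 0.486 -0.165  0.07 ]
 [ 0.448 -0.276  0.07 ]] [[ 0.48  -0.167  0.07 ]
 [ 0.443 -0.277  0.07 ]]
```

View pics/t_10.png

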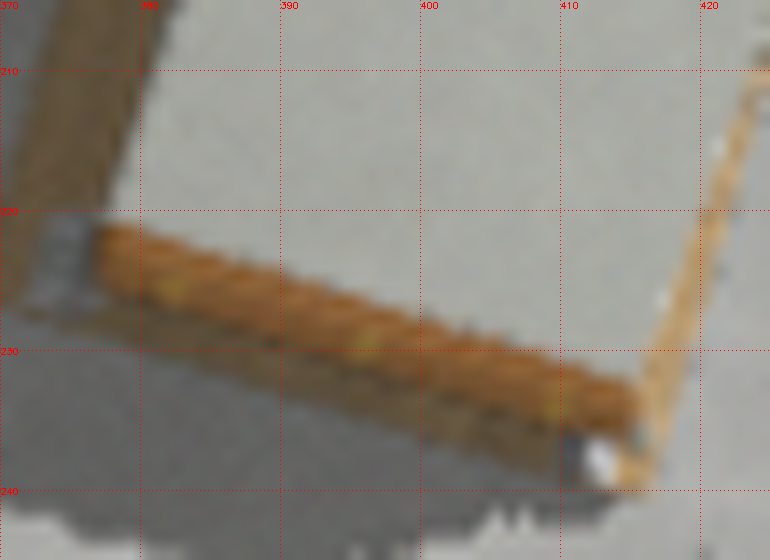

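View pics/s_10.png

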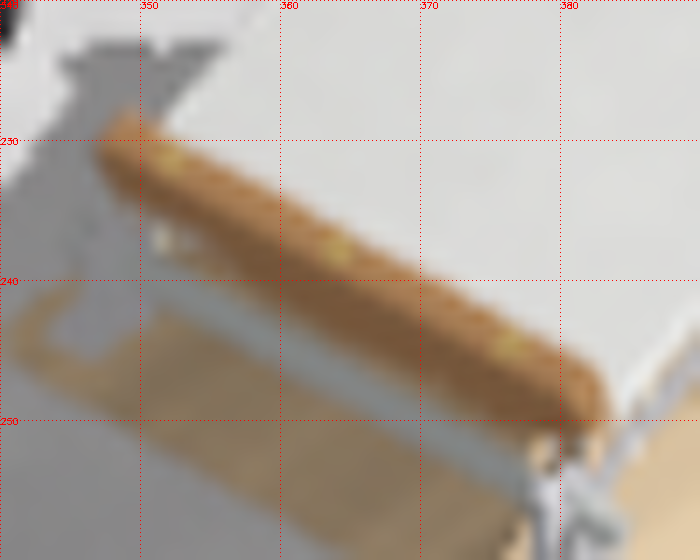

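>>> apply_moves(increments=[[-1,0,0,-0.1,0],[-1,0,0.08,-0.2,0],[-1,0,0.18,-0.32,0],[-1,0,0.3,-0.45,0],[-1,0,0.42,-0.58,0],[-1,0,0.55,-0.7,0],[-1,0,0.68,-0.8,0],[-1,0,0.78,-0.9,0]])

```text
t: 20.35
tool_pos: [0.4561, -0.0798, 0.1623]
tool_rot: [[0.995, 0.104, 0.001], [0.104, -0.995, -0.0], [0.0, 0.0, -1.0]]
wrist_force: [-0.3, 0.2, -0.8]
width: 0.676
```

>>> apply_moves(increments=[[-1,0.02,0.12,0,0.06],[-1,0.05,0.25,0,0.13],[-1,0.08,0.38,0,0.2],[-1,0.11,0.5,0,0.27],[-1,0.14,0.62,0,0.34],[-1,0.17,0.75,0,0.41],[-1,0.2,0.86,0,0.48],[-1,0.22,0.94,0,0.55]])

```text
t: 21.15
tool_pos: [0.4878, -0.1709, 0.1607]
tool_rot: [[0.945, -0.326, -0.001], [-0.326, -0.945, 0.0], [-0.001, 0.0, -1.0]]
wrist_force: [-0.6, -1.1, -1.1]
width: 0.677
```

```bash
python3 - <<'E'
from h import *
to((.516,-.238,.125,-108.7))
E
```

```text
t 21.15 pos [ 0.488 -0.171  0.161] ytool ang -109.0 w 0.677 F [-0.601 -1.059 -1.062]
  to (0.516, -0.238, 0.125, -108.7) units [0.486 0.542 0.356] turn -0.007382465798740315
```

>>> apply_moves(increments=[[-1,0.05,0.08,0,0],[-1,0.12,0.17,0,0],[-1,0.2,0.26,0,0],[-1,0.28,0.35,0.08,0],[-1,0.36,0.44,0.16,0],[-1,0.44,0.52,0.26,0],[-1,0.49,0.54,0.34,0],[-1,0.49,0.54,0.36,0]])

```text
t: 21.95
tool_pos: [0.5165, -0.2369, 0.1235]
tool_rot: [[0.947, -0.322, -0.002], [-0.322, -0.947, 0.001], [-0.002, -0.001, -1.0]]
wrist_force: [0.1, 0.8, -1.1]
width: 0.676
```

```bash
python3 - <<'E'
from h import *
to((.516,-.238,.095,-108.7))
s=get_image("scene");t=get_image("top")
crop(s,340,160,440,275,6,"s_11.png");crop(t,360,150,450,245,6,"t_11.png")
E
```

```text
t 21.95 pos [ 0.516 -0.237  0.124] ytool ang -108.8 w 0.676 F [ 0.127  0.792 -1.075]
  to (0.516, -0.238, 0.095, -108.7) units [-0.     0.012  0.285] turn -0.0021372207432250436
```

View pics/s_11.png

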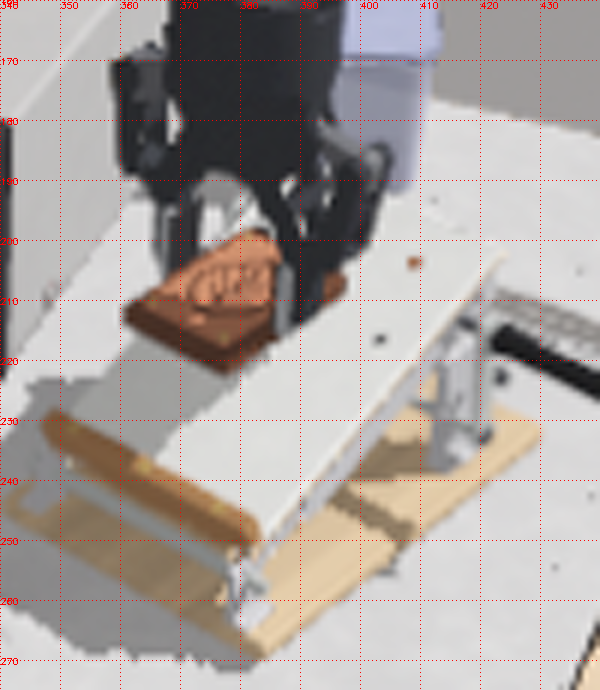

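View pics/t_11.png

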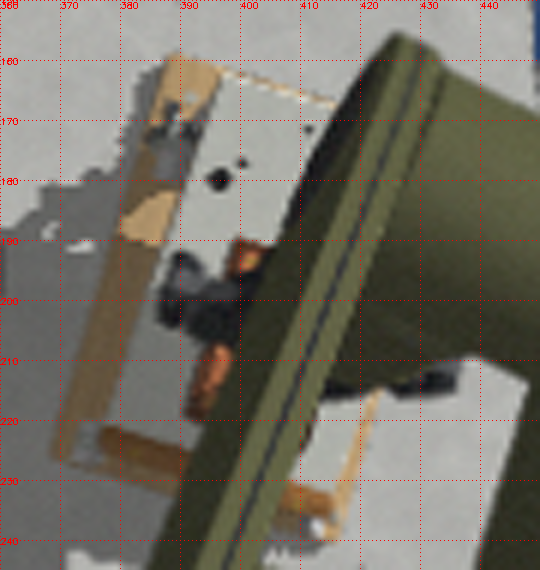

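The plaque is above the board, with its near edge (361–378, 212–222) roughly parallel to the ledge. I'll lower it slowly.

>>> apply_moves(increments=[[-1,0,0.01,0.05,0],[-1,0,0.01,0.1,0],[-1,0,0.01,0.15,0],[-1,0,0.01,0.2,0],[-1,0,0.01,0.25,0],[-1,0,0.01,0.28,0],[-1,0,0.01,0.3,0],[-1,0,0.01,0.3,0]])

```text
t: 22.85
tool_pos: [0.5159, -0.2374, 0.0963]
tool_rot: [[0.947, -0.322, -0.0], [-0.322, -0.947, 0.0], [-0.0, -0.0, -1.0]]
wrist_force: [-4.3, 2.8, 10.4]
width: 0.675
```

>>> apply_moves(increments=[[-1,0,0,0.01,0],[-1,0,0,0.02,0],[-1,0,0,0.03,0],[-1,0,0,0.04,0],[-1,0,0,0.05,0],[-1,0,0,0.06,0],[-1,0,0,0.07,0],[-1,0,0,0.08,0]])

```text
t: 23.65
tool_pos: [0.5143, -0.2368, 0.0883]
tool_rot: [[0.947, -0.321, -0.003], [-0.321, -0.947, 0.001], [-0.003, 0.0, -1.0]]
wrist_force: [-8.2, 4.1, 9.7]
width: 0.674
```

```bash
python3 - <<'E'
from h import *
to((.516,-.238,.073,-108.7))
s=get_image("scene")
crop(s,340,180,440,265,7,"s_12.png")
E
```

```text
t 23.65 pos [ 0.514 -0.237  0.088] ytool ang -108.7 w 0.674 F [-8.224  4.133  9.743]
  to (0.516, -0.238, 0.073, -108.7) units [0.02  0.006 0.153] turn -0.0010384388714094763
```

View pics/s_12.png

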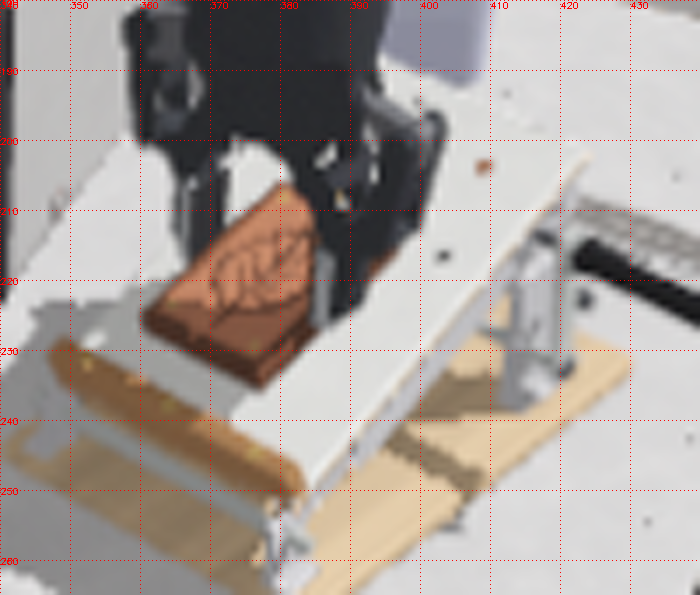

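The plaque is touching at its uphill edge and pitching in the pads, with about 10 N on the wrist. I'll keep lowering.

>>> apply_moves(increments=[[-1,0,0,0.01,0],[-1,0,0,0.02,0],[-1,0,0,0.03,0],[-1,0,0,0.04,0],[-1,0,0,0.05,0],[-1,0,0,0.05,0],[-1,0,0,0.06,0],[-1,0,0,0.06,0]])

```text
t: 24.5
tool_pos: [0.5139, -0.2366, 0.0819]
tool_rot: [[0.947, -0.321, -0.004], [-0.321, -0.947, 0.001], [-0.004, -0.0, -1.0]]
wrist_force: [-7.2, 1.8, 9.3]
width: 0.671
```

```bash
python3 - <<'E'
from h import *
to((.516,-.238,.073,-108.7))
s=get_image("scene")
crop(s,340,180,440,265,7,"s_13.png")
E
```

```text
t 24.50 pos [ 0.514 -0.237  0.082] ytool ang -108.7 w 0.671 F [-7.245  1.838  9.258]
  to (0.516, -0.238, 0.073, -108.7) units [0.025 0.006 0.089] turn -0.0009046386211524452
```

View pics/s_13.png

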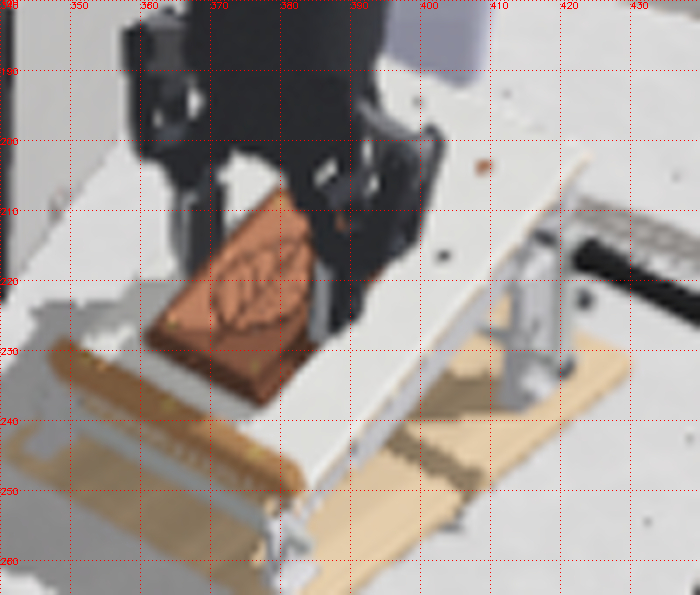

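>>> apply_moves(increments=[[-1,0,0,0.005,0],[-1,0,0,0.01,0],[-1,0,0,0.015,0],[-1,0,0,0.02,0],[-1,0,0,0.025,0],[-1,0,0,0.03,0],[-1,0,0,0.035,0],[-1,0,0,0.04,0]])

```text
t: 25.35
tool_pos: [0.5139, -0.2367, 0.0805]
tool_rot: [[0.947, -0.321, -0.003], [-0.321, -0.947, 0.001], [-0.003, 0.0, -1.0]]
wrist_force: [-12.1, 5.4, 30.2]
width: 0.667
```

```bash
python3 - <<'E'
from h import *
to((.516,-.238,.073,-108.7))
s=get_image("scene")
crop(s,340,180,440,265,7,"s_14.png")
E
```

```text
t 25.35 pos [ 0.514 -0.237  0.081] ytool ang -108.7 w 0.667 F [-12.126   5.379  30.198]
  to (0.516, -0.238, 0.073, -108.7) units [0.024 0.006 0.075] turn -0.0005876952060172395
```

View pics/s_14.png

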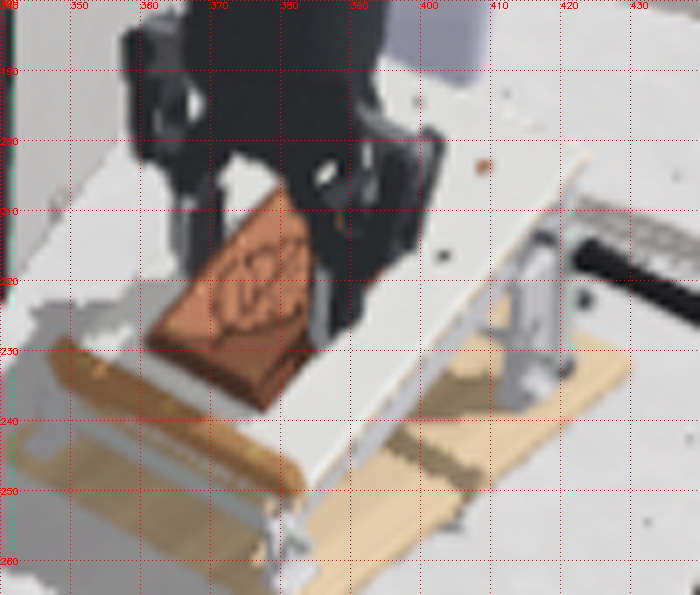

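The plaque looks parallel to the board: its left edge slope is about -1.17 and the board edge about -1.1. The force rose to 30 N, so it's flush. I'll measure the remaining gap to the ledge.

```bash
python3 - <<'E'
from h import *
s=get_image("scene")
a=np.radians(18.7);th=.38
xe=np.array([np.cos(a),-np.sin(a),0]);ye=np.array([np.sin(a),np.cos(a),0]);z=np.array([0,0,1.])
u=xe*np.cos(th)+z*np.sin(th);n=-xe*np.sin(th)+z*np.cos(th)
# ledge inner-top line in scene image only, relative measure: E from scene at plane n=14 through E
E=np.array([.4675,-.222,.065])
def hit(px,h): # board coords of pixel on plane n=h above face (face at E-.014n)
    o,v=ray(s,[px]);v=v[0];P0=E+(h-.014)*n
    k=((P0-o)@n)/(v@n);P=o+k*v-E; return np.array([P@u,P@ye])*1000
print("ledge inner ends",hit((349.06,227.9),.014),hit((382.5,246),.014))
print("near bottom corner R",hit((376,238.2),0.0),"near bottom L",hit((360.3,229.3),0))
print("near top R",hit((376.5,235),0.012),"near top L",hit((360.8,226.5),.012))
to((.516,-.238,.073,-108.7))
E
```

```text
ledge inner ends [-0.219 60.625] [ -0.513 -55.746]
near bottom corner R [ 17.065 -17.541] near bottom L [18.543 38.789]
near top R [ 20.604 -19.237] near top L [21.207 36.011]
t 25.45 pos [ 0.514 -0.237  0.081] ytool ang -108.7 w 0.673 F [-12.924   4.366  26.78 ]
  to (0.516, -0.238, 0.073, -108.7) units [0.024 0.006 0.076] turn -0.0005256828229107668
```

```bash
python3 - <<'E'
from h import *
s=get_image("scene")
a=np.radians(18.7)
xe=np.array([np.cos(a),-np.sin(a),0]);ye=np.array([np.sin(a),np.cos(a),0]);z=np.array([0,0,1.])
st=sensors.state();T=np.array(st["tool_pos"])
Q=T+[0,0,.008]
for deg in(0,10,14,18,21.8,25):
    th=np.radians(deg);u=xe*np.cos(th)+z*np.sin(th);n=-xe*np.sin(th)+z*np.cos(th)
    C=Q-.010*n
    P=[C+.045*e*u+.03*f*ye+h*n for e,f,h in((-1,1,.012),(1,1,.012),(-1,-1,.012),(-1,-1,0))]
    p=proj(s,P); print(deg,p.round(1).tolist(),"left vec",p[1]-p[0],"near vec",p[2]-p[0])
crop(s,355,200,390,245,16,"s_14b.png")
E
```

```text
0 [[358.6, 224.1], [379.1, 210.3], [376.0, 233.3], [375.8, 236.9]] left vec [ 20.496 -13.849] near vec [17.482  9.18 ]
10 [[358.5, 226.4], [379.0, 208.2], [376.0, 235.6], [376.2, 238.8]] left vec [ 20.471 -18.254] near vec [17.42   9.205]
14 [[358.6, 227.3], [378.9, 207.4], [376.0, 236.5], [376.4, 239.4]] left vec [ 20.286 -19.868] near vec [17.395  9.211]
18 [[358.7, 228.0], [378.7, 206.7], [376.1, 237.3], [376.7, 240.0]] left vec [ 20.002 -21.384] near vec [17.37   9.216]
21.8 [[358.9, 228.7], [378.5, 206.0], [376.3, 238.0], [377.0, 240.5]] left vec [ 19.641 -22.729] near vec [17.346  9.218]
25 [[359.1, 229.3], [378.4, 205.5], [376.4, 238.5], [377.3, 240.9]] left vec [ 19.27  -23.783] near vec [17.326  9.219]
```

View pics/s_14b.png

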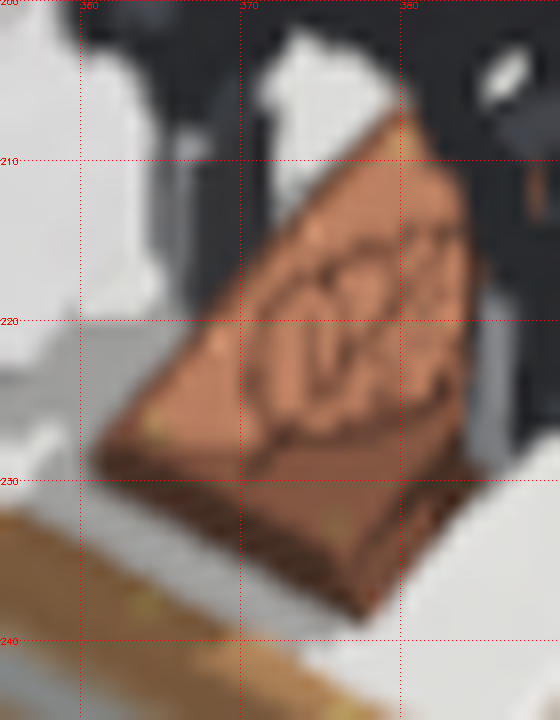

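The plaque's left-edge slope in the image is 1.153. The prediction for 21.8° is 1.157, so it's flush on the board. I'll ease the press and slide it downhill.

>>> apply_moves(increments=[[-1,0,0,-0.01,0],[-1,0,0,-0.02,0],[-1,-0.015,0,-0.014,0],[-1,-0.03,0,-0.008,0],[-1,-0.045,0,-0.002,0],[-1,-0.06,0,0.004,0],[-1,-0.075,0,0.01,0],[-1,-0.075,0,0.01,0]])

```text
t: 26.3
tool_pos: [0.5139, -0.2367, 0.0806]
tool_rot: [[0.947, -0.322, 0.011], [-0.322, -0.947, -0.004], [0.011, 0.0, -1.0]]
wrist_force: [0.7, 3.2, 19.0]
width: 0.673
```

```bash
python3 - <<'E'
from h import *
to((.516,-.238,.073,-108.7))
s=get_image("scene")
crop(s,340,195,395,260,10,"s_15.png")
E
```

```text
t 26.30 pos [ 0.514 -0.237  0.081] ytool ang -108.8 w 0.673 F [ 0.705  3.245 18.963]
  to (0.516, -0.238, 0.073, -108.7) units [0.023 0.006 0.076] turn -0.0012999487921800008
```

View pics/s_15.png

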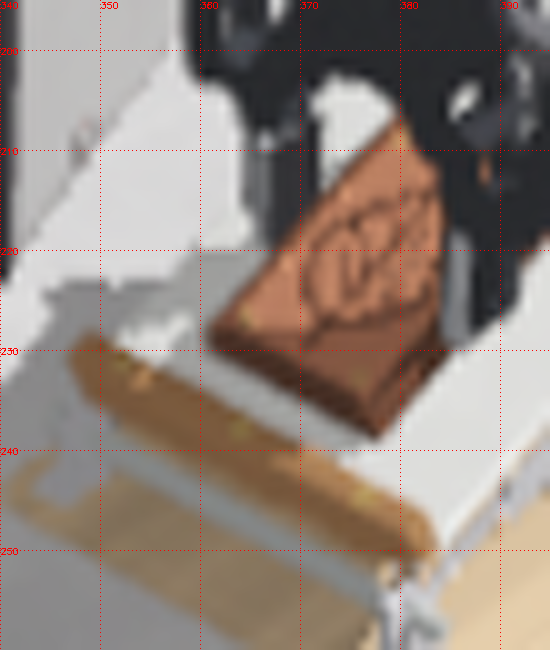

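It stuck by friction: the TCP didn't move, with 18 N normal force. I'll take pressure off gradually so it slides.

>>> apply_moves(increments=[[-1,0,0,-0.005,0],[-1,0,0,-0.008,0],[-1,0,0,-0.01,0],[-1,0,0,-0.012,0],[-1,0,0,-0.014,0],[-1,0,0,-0.016,0],[-1,0,0,-0.018,0],[-1,0,0,-0.02,0]])

```text
t: 27.15
tool_pos: [0.5129, -0.2367, 0.0808]
tool_rot: [[0.947, -0.322, 0.008], [-0.322, -0.947, -0.003], [0.009, 0.001, -1.0]]
wrist_force: [0.7, 0.3, 7.7]
width: 0.672
```

```bash
python3 - <<'E'
from h import *
to((.507,-.234,.073,-108.7))
E
```

```text
t 27.15 pos [ 0.513 -0.237  0.081] ytool ang -108.8 w 0.672 F [0.679 0.273 7.721]
  to (0.507, -0.234, 0.073, -108.7) units [-0.065 -0.006  0.077] turn -0.0015980052483491312
```

The friction (about 0.48) is too high for a dragging slide. I'll lift it 3 mm off the face with the pitch held, move it down-slope, and look.

>>> apply_moves(increments=[[-1,0,0,-0.015,0],[-1,0,0,-0.03,0],[-1,0,0,-0.04,0],[-1,-0.01,0,-0.036,0],[-1,-0.02,0,-0.032,0],[-1,-0.03,0,-0.028,0],[-1,-0.04,0,-0.024,0],[-1,-0.04,0,-0.024,0]])

```text
t: 27.95
tool_pos: [0.5049, -0.2337, 0.0804]
tool_rot: [[0.947, -0.322, -0.001], [-0.322, -0.947, 0.0], [-0.001, -0.0, -1.0]]
wrist_force: [0.1, -0.2, -0.6]
width: 0.675
```

```bash
python3 - <<'E'
from h import *
to((.507,-.234,.073,-108.7))
s=get_image("scene")
crop(s,340,195,395,260,10,"s_16.png")
E
```

```text
t 27.95 pos [ 0.505 -0.234  0.08 ] ytool ang -108.8 w 0.675 F [ 0.089 -0.165 -0.649]
  to (0.507, -0.234, 0.073, -108.7) units [ 0.021 -0.004  0.074] turn -0.0015044485758418584
```

View pics/s_16.png

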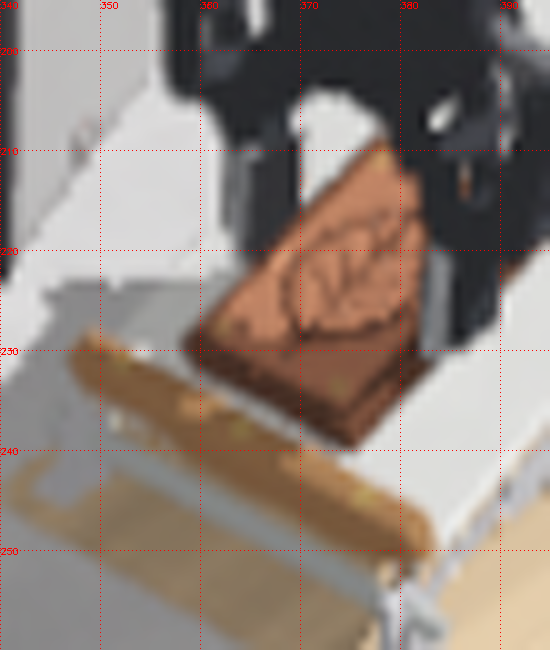

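It's free in the air now (wrist -0.6 N, which is just its weight), with the near bottom corner at (375,240) and the ledge edge at (375,242). I'll go on down-slope.

>>> apply_moves(increments=[[-1,-0.01,0,0.004,0],[-1,-0.02,0,0.008,0],[-1,-0.03,0,0.012,0],[-1,-0.04,0,0.016,0],[-1,-0.05,0,0.02,0],[-1,-0.05,0,0.02,0],[-1,-0.05,0,0.02,0],[-1,-0.05,0,0.02,0]])

```text
t: 28.8
tool_pos: [0.5008, -0.2323, 0.0788]
tool_rot: [[0.947, -0.322, 0.0], [-0.322, -0.947, -0.0], [0.0, 0.0, -1.0]]
wrist_force: [-0.1, -0.3, 0.3]
width: 0.678
```

```bash
python3 - <<'E'
from h import *
to((.507,-.234,.073,-108.7))
s=get_image("scene")
crop(s,340,195,395,260,10,"s_17.png")
E
```

```text
t 28.80 pos [ 0.501 -0.232  0.079] ytool ang -108.8 w 0.678 F [-0.107 -0.34   0.276]
  to (0.507, -0.234, 0.073, -108.7) units [ 0.064 -0.004  0.058] turn -0.001423547068732963
```

View pics/s_17.png

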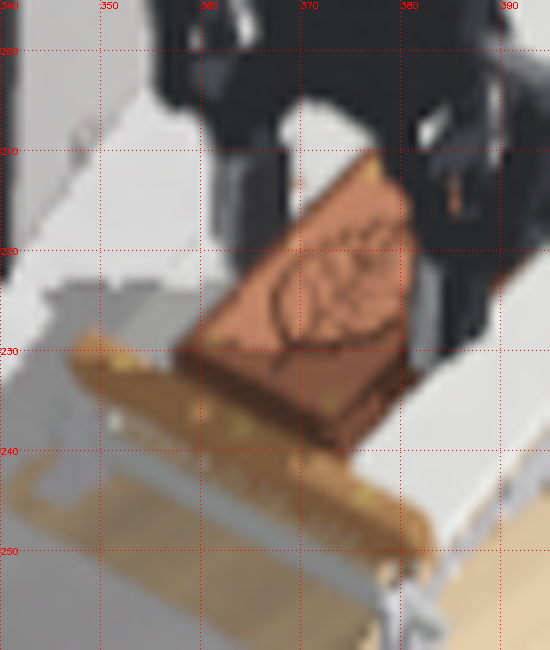

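>>> apply_moves(increments=[[-1,-0.005,0,0.002,0],[-1,-0.01,0,0.004,0],[-1,-0.015,0,0.006,0],[-1,-0.02,0,0.008,0],[-1,-0.025,0,0.01,0],[-1,-0.03,0,0.012,0],[-1,-0.035,0,0.014,0],[-1,-0.04,0,0.016,0]])

```text
t: 29.65
tool_pos: [0.5007, -0.2324, 0.0786]
tool_rot: [[0.947, -0.322, 0.008], [-0.322, -0.947, -0.003], [0.008, 0.0, -1.0]]
wrist_force: [8.3, -0.5, 4.8]
width: 0.675
```

```bash
python3 - <<'E'
from h import *
to((.507,-.234,.073,-108.7))
s=get_image("scene")
crop(s,340,195,395,260,10,"s_18.png")
E
```

```text
t 29.65 pos [ 0.501 -0.232  0.079] ytool ang -108.8 w 0.675 F [ 8.252 -0.468  4.804]
  to (0.507, -0.234, 0.073, -108.7) units [ 0.065 -0.005  0.057] turn -0.0021335935118947367
```

View pics/s_18.png

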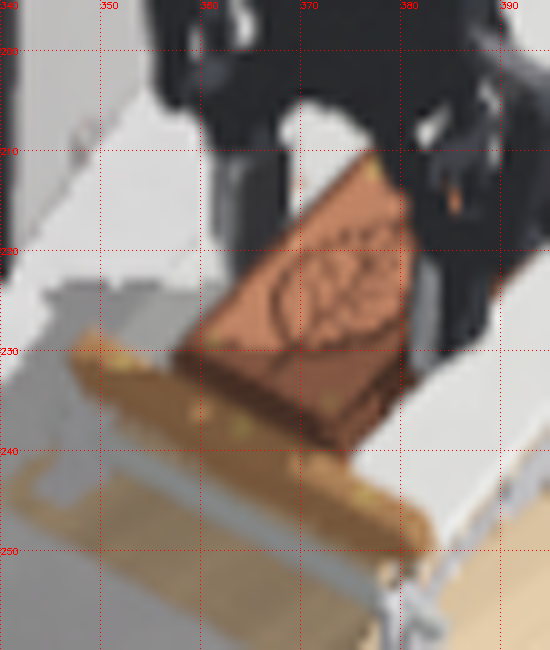

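Ledge contact: 9 N along the slope and almost nothing normal to the board. Next I'll press it onto the face along the board's normal.

>>> apply_moves(increments=[[-1,0.004,0,0.005,0],[-1,0.008,0,0.01,0],[-1,0.012,0,0.015,0],[-1,0.014,0,0.02,0],[-1,0.016,0,0.025,0],[-1,0.018,0,0.03,0],[-1,0.02,0,0.035,0],[-1,0.02,0,0.035,0]])

```text
t: 30.5
tool_pos: [0.501, -0.2326, 0.0773]
tool_rot: [[0.947, -0.322, 0.006], [-0.322, -0.947, -0.003], [0.006, 0.001, -1.0]]
wrist_force: [0.1, 2.1, 23.3]
width: 0.674
```

```bash
python3 - <<'E'
from h import *
to((.507,-.234,.073,-108.7))
s=get_image("scene")
crop(s,340,195,395,260,10,"s_19.png")
E
```

```text
t 30.50 pos [ 0.501 -0.233  0.077] ytool ang -108.8 w 0.674 F [ 0.096  2.071 23.33 ]
  to (0.507, -0.234, 0.073, -108.7) units [ 0.061 -0.006  0.043] turn -0.0014903469095208443
```

View pics/s_19.png

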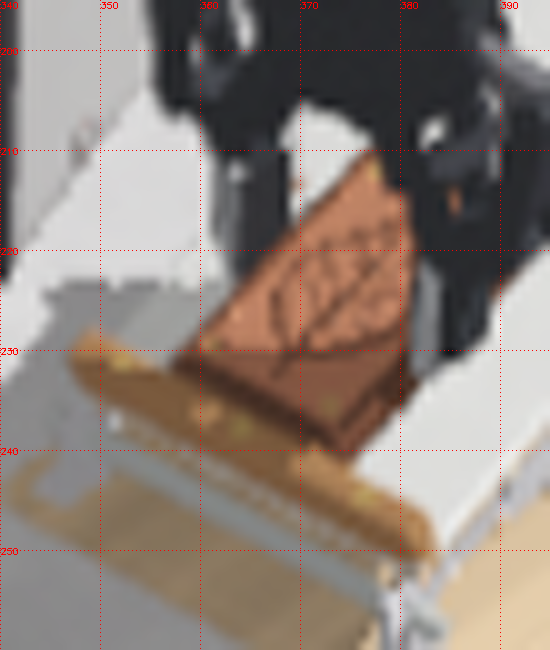

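Normal force is now 22 N, but I should check the pitch accurately by fitting the left edge.

```bash
cat > pitch.py <<'E'
from h import *
def run():
    s=get_image("scene"); im=s["color"].astype(np.float32); f=im[...,0]-im[...,2]
    # left top-edge: row by row first column with R-B>thr
    pts=[]
    for r in range(213,230):
        row=f[r,350:384]; th=25
        i=np.argmax(row>th)
        if row[i]>th and i>0: pts.append((350+i-1+(th-row[i-1])/(row[i]-row[i-1]),r))
    pts=np.array(pts,np.float32); vx,vy,x0,y0=cv2.fitLine(pts,cv2.DIST_HUBER,0,.01,.01).ravel()
    print("edge slope",abs(vy/vx),"resid",((pts-[x0,y0])@[-vy,vx]).round(2))
    a=np.radians(18.7);xe=np.array([np.cos(a),-np.sin(a),0]);ye=np.array([np.sin(a),np.cos(a),0]);z=np.array([0,0,1.])
    st=sensors.state();T=np.array(st["tool_pos"]);Q=T+[0,0,.008]
    for deg in(10,14,18,21.8,25):
        th=np.radians(deg);u=xe*np.cos(th)+z*np.sin(th);n=-xe*np.sin(th)+z*np.cos(th);C=Q-.010*n
        p=proj(s,[C-.04*u+.03*ye+.012*n,C+.02*u+.03*ye+.012*n]);d=p[1]-p[0];print(deg,"slope %.3f"%abs(d[1]/d[0]),end="; ")
    # board reference edge: right board edge slope is separate
    print();return s
E
python3 -c "
from pitch import *
run()"
```

```text
edge slope 1.0808724 resid [-2.8   0.13 -0.05  0.13  0.01 -0.2  -0.15 -0.21 -0.04  0.   -0.07  0.05
  0.1   0.03  0.05]
10 slope 0.892; 14 slope 0.979; 18 slope 1.068; 21.8 slope 1.156; 25 slope 1.232;
```

The pitch is about 18.5°, so the near edge is still ~3 mm up, held by friction on the ledge. I'll back off 2 mm uphill and press it flush.

>>> apply_moves(increments=[[-1,0.01,0,-0.02,0],[-1,0.03,0,-0.035,0],[-1,0.04,0,-0.035,0],[-1,0.04,0,-0.025,0],[-1,0.04,0,-0.015,0],[-1,0.04,0,-0.005,0],[-1,0.04,0,0.005,0],[-1,0.04,0,0.01,0]])

```text
t: 31.4
tool_pos: [0.5014, -0.2327, 0.0756]
tool_rot: [[0.947, -0.322, -0.001], [-0.322, -0.947, -0.0], [-0.001, 0.0, -1.0]]
wrist_force: [-9.1, 4.0, 33.5]
width: 0.677
```

```bash
python3 -c "
from pitch import *
to((.501,-.233,.0773,-108.7)); s=run(); crop(s,340,195,395,260,10,'s_20.png')"
```

```text
t 31.40 pos [ 0.501 -0.233  0.076] ytool ang -108.8 w 0.677 F [-9.092  4.033 33.493]
  to (0.501, -0.233, 0.0773, -108.7) units [-0.003  0.005 -0.017] turn -0.0012833928510051211
edge slope 1.1264648 resid [-2.97  0.17 -0.04 -0.01 -0.02 -0.09 -0.1  -0.05 -0.04 -0.07 -0.08  0.05
  0.1   0.01 -0.03]
10 slope 0.892; 14 slope 0.979; 18 slope 1.069; 21.8 slope 1.156; 25 slope 1.233;
```

View pics/s_20.png

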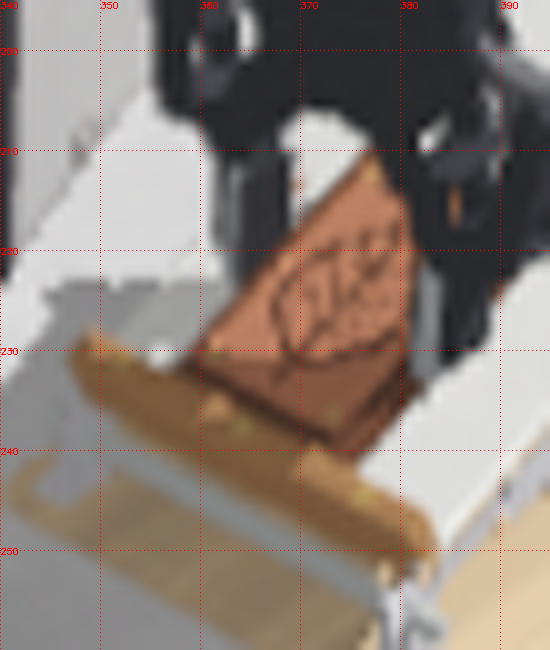

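It's flush now at about 20.5°, z 0.0756. I'll relieve the load, push lightly onto the ledge, balance the load, and check before opening.

>>> apply_moves(increments=[[-1,0,0,-0.012,0],[-1,0,0,-0.025,0],[-1,-0.01,0,-0.032,0],[-1,-0.02,0,-0.032,0],[-1,-0.03,0,-0.03,0],[-1,-0.04,0,-0.028,0],[-1,-0.04,0,-0.028,0],[-1,-0.035,0,-0.028,0]])

```text
t: 32.25
tool_pos: [0.5014, -0.2327, 0.076]
tool_rot: [[0.947, -0.322, 0.004], [-0.322, -0.947, -0.002], [0.004, 0.0, -1.0]]
wrist_force: [3.8, -0.9, 6.3]
width: 0.674
```

```bash
python3 -c "
from pitch import *
to((.501,-.233,.0773,-108.7)); s=run(); crop(s,340,195,395,260,10,'s_21.png')"
```

```text
t 32.25 pos [ 0.501 -0.233  0.076] ytool ang -108.8 w 0.674 F [ 3.832 -0.873  6.292]
  to (0.501, -0.233, 0.0773, -108.7) units [-0.002  0.004 -0.013] turn -0.0015993783880655125
edge slope 1.1244822 resid [-2.95  0.19  0.04  0.02 -0.13 -0.08 -0.08 -0.01 -0.01 -0.04 -0.06  0.04
  0.03  0.06  0.  ]
10 slope 0.892; 14 slope 0.979; 18 slope 1.069; 21.8 slope 1.156; 25 slope 1.233;
```

Along-slope force is 6 N against 4.4 N normal. That's more than friction alone can carry, so the ledge is bearing. Opening.

>>> apply_moves(increments=[[-1,0.005,0,-0.004,0],[0.3,0.005,0,-0.004,0],[0.4,0.005,0,-0.004,0],[0.5,0.005,0,-0.004,0],[0.6,0.005,0,-0.004,0],[0.7,0.005,0,-0.004,0],[0.8,0.005,0,-0.004,0],[0.8,0.005,0,-0.004,0]])

```text
t: 33.1
tool_pos: [0.4991, -0.2317, 0.0755]
tool_rot: [[0.947, -0.322, -0.001], [-0.322, -0.947, 0.001], [-0.001, -0.0, -1.0]]
wrist_force: [0.5, -0.0, 0.0]
width: 0.901
```

```bash
python3 -c "
from pitch import *
to((.501,-.233,.17,-108.7)); s=run(); crop(s,340,185,405,260,9,'s_22.png')"
```

```text
t 33.10 pos [ 0.499 -0.232  0.075] ytool ang -108.8 w 0.901 F [ 0.481 -0.002  0.026]
  to (0.501, -0.233, 0.17, -108.7) units [ 0.021  0.006 -0.945] turn -0.0014026715748438315
edge slope 1.1373175 resid [ 0.07  0.12 -0.04 -0.06 -0.03 -0.08  0.06  0.01 -0.01  0.12 -0.02 -0.01
  0.01 -0.05  0.11]
10 slope 0.892; 14 slope 0.979; 18 slope 1.068; 21.8 slope 1.156; 25 slope 1.232;
```

View pics/s_22.png

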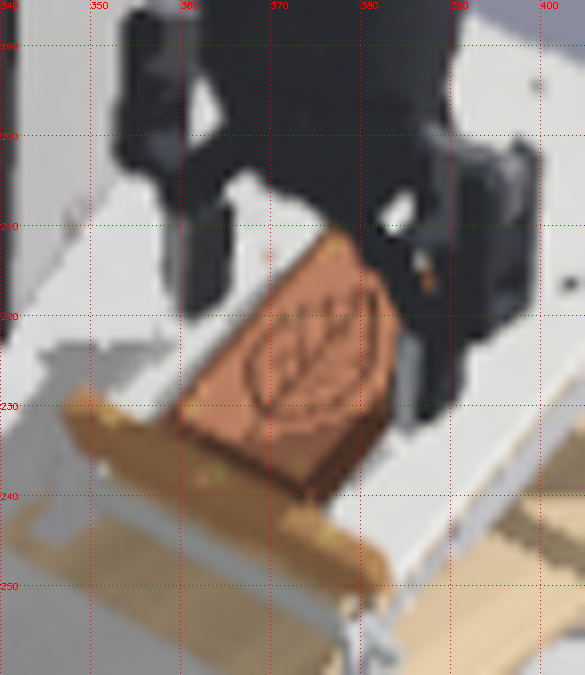

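The plaque has been released flat against the ledge, with zero force and the fingers clear. I'll lift straight up.

>>> apply_moves(increments=[[0.8,0,0,-0.05,0],[0.8,0,0,-0.12,0],[0.8,0,0,-0.25,0],[0.8,0,0,-0.4,0],[0.8,0,0,-0.55,0],[0.8,0,0,-0.7,0],[0.8,0,0,-0.85,0],[0.8,0,0,-1,0]])

```text
t: 33.95
tool_pos: [0.4998, -0.232, 0.1773]
tool_rot: [[0.947, -0.322, 0.001], [-0.322, -0.947, -0.0], [0.001, 0.0, -1.0]]
wrist_force: [-0.3, -0.3, -0.1]
width: 0.901
```

>>> apply_moves(increments=[[0.8,-0.1,-0.12,-0.1,0],[0.8,-0.2,-0.25,-0.2,0],[0.8,-0.2,-0.38,-0.3,0],[0.8,-0.2,-0.5,-0.4,0],[0.8,-0.2,-0.62,-0.5,0],[0.8,-0.2,-0.75,-0.6,0],[0.8,-0.2,-0.88,-0.7,0],[0.8,-0.2,-1,-0.7,0]])

```text
t: 34.75
tool_pos: [0.5146, -0.13, 0.2475]
tool_rot: [[0.947, -0.321, 0.003], [-0.321, -0.947, -0.001], [0.003, -0.0, -1.0]]
wrist_force: [0.2, -0.8, 0.7]
width: 0.899
```

>>> apply_moves(increments=[[0.8,0,-0.12,0,0],[0.8,0,-0.25,0,0],[0.8,0,-0.38,0,0],[0.8,0,-0.5,0,0],[0.8,0,-0.62,0,0],[0.8,0,-0.75,0,0],[0.8,0,-0.88,0,0],[0.8,0,-1,0,0]])

```text
t: 35.55
tool_pos: [0.5455, -0.0351, 0.2458]
tool_rot: [[0.947, -0.322, 0.0], [-0.322, -0.947, 0.0], [0.0, -0.0, -1.0]]
wrist_force: [1.1, 0.6, -0.1]
width: 0.9
```

```bash
python3 - <<'E'
from h import *
to((.5,-.2,.2,-108)); s=get_image("scene");t=get_image("top")
crop(s,340,180,445,275,7,"s_23.png");crop(t,365,150,460,245,7,"t_23.png")
cv2.imwrite("pics/t_full.png",t["color"][:,:,::-1])
E
```

```text
t 35.55 pos [ 0.546 -0.035  0.246] ytool ang -108.8 w 0.900 F [ 1.111  0.551 -0.125]
  to (0.5, -0.2, 0.2, -108) units [0.099 1.708 0.458] turn -0.01678967656822326
```

View pics/s_23.png

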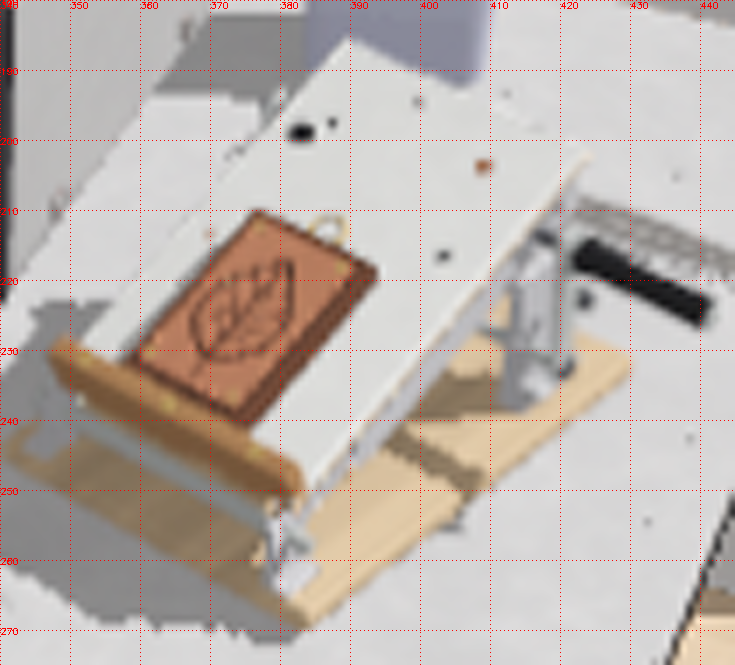

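View pics/t_23.png

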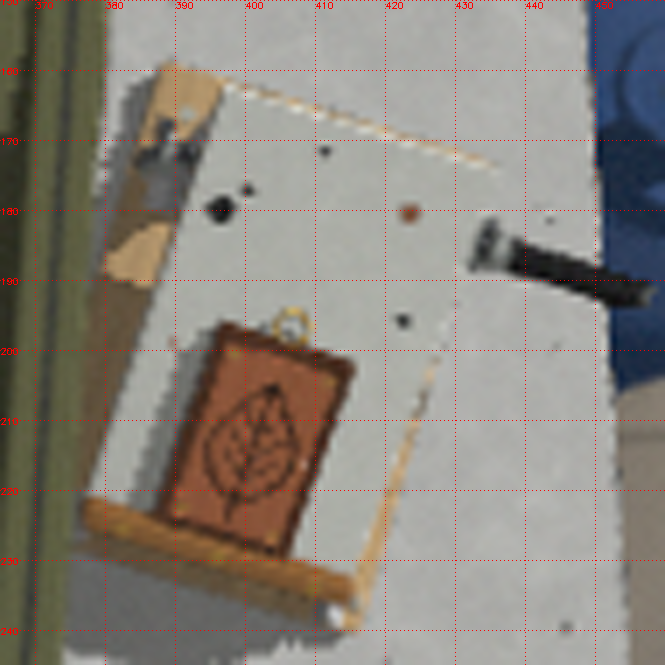

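View pics/t_full.png

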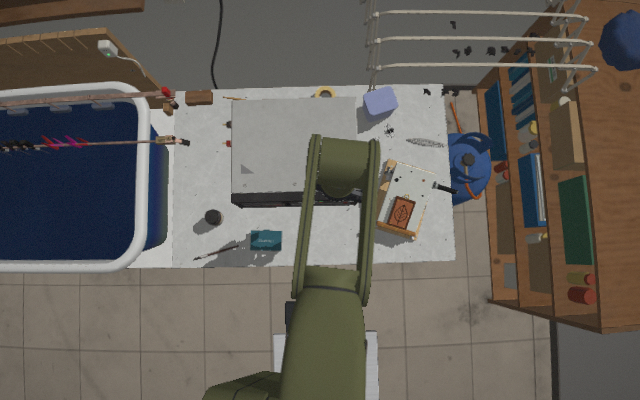

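The plaque lies copper side up with its ring uphill at (406,196) in top. Its lower edge is square on the ledge and roughly centred. The prop is on its stop, the tin and jar are where they were, and the robot is clear. Handing in.

```bash
python3 -c "
from plant import manip
print(manip.finish_job())"
```

```text
the job is handed in; nothing more can be done
None
```

I swung the prop past dead centre to its stop and let go, and it has held the board up alone since. I then laid the plaque on the tilted board and handed the job in at about 35.6 s; no verdict was reported.

**Last checks:**
- **Plaque:** both cameras show it lying flat, copper side up, ring uphill, its lower edge square on the ledge and roughly centred (about 10 px margin on one side, 9 px on the other).
- **Loose items:** in the top view the tin and jar look unmoved.
- **Robot:** it was clear of everything, with wrist force about 1 N. The highest wrist reading I saw was about 35 N, while pressing the plaque flat.

**What disagreed:**
- **Board position:** my camera estimate differed from where contact actually happened by several mm. The ledge was about 8 mm farther down-slope than predicted.
- **Sliding:** the first attempt to slide the plaque downhill stuck on friction. I lifted it about 3 mm off the face, carried it down to the ledge, then pressed it flush. I released it once the forces showed the ledge was carrying it.
- **Tilt:** the fitted edge slope after release gave about 21°, against 21.8° for the board. That is within what I can measure from the image.

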